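# Split the solder reels evenly on the two-pan balance

## Task

Share the three solder reels between the two pans of the balance so that both sides hold the same weight and the pans come to rest level, every reel fully home on a spindle, flat on its pan. The empty spindle may be clamped towards either end of its slot, so feel for it gently: never lean hard on a pan, and leave everything else on the bench where it is.

Things in the scene. Friction and masses are not known exactly. Their poses are not given: they have to be found in the camera images.
- base: grey balance housing 150 x 300 x 72 on the table; origin at the centre of its underside; the pans lie side by side along its y axis at y = +85 and -85 (either may be either), their axes parallel to its own, pan tops 110 above the table when level. Between them an aluminium level bar, 12 wide, 110 high: pan tops are flush with it when level
- pan_a: aluminium plate 158 (x) x 100 (y) x 4, always horizontal; origin at the centre of its top face. Two slots run along its y axis, centred at x = -40 and x = +40; in each slot one plain steel spindle, 12.6 across and 22 high, is clamped upright off the middle, 4 to 13 to one side or the other of y = 0 (which side and how far is not measured). Both its spindles carry reels at the start
- pan_b: aluminium plate 158 (x) x 100 (y) x 4, always horizontal; origin at the centre of its top face. Two slots run along its y axis, centred at x = -40 and x = +40; in each slot one plain steel spindle, 12.6 across and 22 high, is clamped upright off the middle, 4 to 13 to one side or the other of y = 0 (which side and how far is not measured). One of its spindles carries a reel at the start; the other, at x = +40, is empty
- lift_a (a joint): height of pan_a above its level position, m: 0 = level, + up; it stops hard at +0.008 and -0.008. The two pans are linked, one rises as the other sinks. Soft: about 60 g of difference drives it to a stop, and 1 to 3.5 N of push moves a raised pan all the way down.
- lift_b (a joint): height of pan_b above its level position, m: 0 = level, + up; it stops hard at +0.008 and -0.008. The two pans are linked, one rises as the other sinks. Soft: about 60 g of difference drives it to a stop, and 1 to 3.5 N of push moves a raised pan all the way down.
- reel_small: solder reel, upright: black flanges 48 across, winding 44 across, 26 high, plain round bore 19 across right through; weighs about 100 g. Origin on the axis at its underside, z up along the axis. At the start it stands on a spindle with its underside on the pan
- reel_medium: solder reel, upright: black flanges 56 across, winding 52 across, 32 high, plain round bore 19 across right through; weighs about 250 g. Origin on the axis at its underside, z up along the axis. At the start it stands on a spindle with its underside on the pan
- reel_large: solder reel, upright: black flanges 64 across, winding 60 across, 36 high, plain round bore 19 across right through; weighs about 350 g. Origin on the axis at its underside, z up along the axis. At the start it stands on a spindle with its underside on the pan
- heatsink: bystander, leave alone: finned aluminium heat sink, 40 x 50 x 23, robot side of the balance
- tin: bystander, leave alone: round steel flux tin, 47 across, 20 high, robot side of the balance
- screwdriver: bystander, leave alone: screwdriver 160 long, lying on the far side of the balance
- meter: bystander, leave alone: grey hand multimeter 170 x 85 x 40, right of the balance
- flux: bystander, leave alone: white bottle 38 across, 85 high, right of the balance
- board: bystander, leave alone: green circuit board 140 x 100 x 18, left of the balance
- tape: bystander, leave alone: amber tape roll 80 across, 18 high, left of the balance
Mind the look-alikes: they are no part of the job. What is shaped like the reel_small but purple is not meant.

How it is judged:
On the way:
1. a reel has been lifted clear above its spindle (((z of reel_small in the frame of pan_a above 0.026 m and z of reel_small in the frame of pan_b above 0.026 m) or (z of reel_medium in the frame of pan_a above 0.026 m and z of reel_medium in the frame of pan_b above 0.026 m) or (z of reel_large in the frame of pan_a above 0.026 m and z of reel_large in the frame of pan_b above 0.026 m))), for 0.2 s.
At the end, for the whole second after the job is handed in: Both pans within 3 mm of level and at rest (reels under 20 mm/s); each of the three reels stands on a spindle of either pan, its underside within 3 mm of the pan top, its axis within 4.5 mm of the slot's line (pan x = +-40 mm) and within 16.8 mm of its middle (pan y), tilted less than 0.06 rad (value of joint lift_b between -0.003 and 0.003 m and ((z of reel_small in the frame of pan_a between -0.003 and 0.003 m and y of reel_small in the frame of pan_a between -0.0168 and 0.0168 m and (x of reel_small in the frame of pan_a between -0.0445 and -0.0355 m or x of reel_small in the frame of pan_a between 0.0355 and 0.0445 m)) or (z of reel_small in the frame of pan_b between -0.003 and 0.003 m and y of reel_small in the frame of pan_b between -0.0168 and 0.0168 m and (x of reel_small in the frame of pan_b between -0.0445 and -0.0355 m or x of reel_small in the frame of pan_b between 0.0355 and 0.0445 m))) and ((z of reel_medium in the frame of pan_a between -0.003 and 0.003 m and y of reel_medium in the frame of pan_a between -0.0168 and 0.0168 m and (x of reel_medium in the frame of pan_a between -0.0445 and -0.0355 m or x of reel_medium in the frame of pan_a between 0.0355 and 0.0445 m)) or (z of reel_medium in the frame of pan_b between -0.003 and 0.003 m and y of reel_medium in the frame of pan_b between -0.0168 and 0.0168 m and (x of reel_medium in the frame of pan_b between -0.0445 and -0.0355 m or x of reel_medium in the frame of pan_b between 0.0355 and 0.0445 m))) and ((z of reel_large in the frame of pan_a between -0.003 and 0.003 m and y of reel_large in the frame of pan_a between -0.0168 and 0.0168 m and (x of reel_large in the frame of pan_a between -0.0445 and -0.0355 m or x of reel_large in the frame of pan_a between 0.0355 and 0.0445 m)) or (z of reel_large in the frame of pan_b between -0.003 and 0.003 m and y of reel_large in the frame of pan_b between -0.0168 and 0.0168 m and (x of reel_large in the frame of pan_b between -0.0445 and -0.0355 m or x of reel_large in the frame of pan_b between 0.0355 and 0.0445 m))) and angle between each of reel_small, reel_medium, reel_large's own z axis and vertical below 0.06 rad and linear speed of each of reel_small, reel_medium, reel_large below 0.02 m/s); the robot touches nothing.
It fails at once if pan_b, the one with the empty spindle, is loaded with more than 20 N (reels' weight included) (contact force between pan_b and anything else above 20 N).
It fails at once if pan_a is loaded with more than 45 N (reels' weight included) (contact force between pan_a and anything else above 45 N).
It fails at once if a bystander is moved by more than 30 mm (distance of any of heatsink, tin, screwdriver, meter, flux, board, tape from where it was at the start of the episode above 0.03 m).
It fails at once if the balance is struck or leaned on with more than 20 N (contact force between base and the arm above 20 N or contact force between base and the fingers above 20 N).
It also fails if it takes over 51 s, if anything falls off the work surface, if the arm or the gripper's body presses on something with over 40 N, if the wrist force passes 120 N, or if a joint passes its speed limit or range.

## Robot

A 6-joint arm with a two-finger parallel gripper is mounted at the origin on the work surface. World frame = base frame: x ahead of the robot, y to its left, z up, the work surface at z = 0. Lengths are in m, angles in rad, forces in N, time in s.
With the tool pointing down it reaches from about 0.425 to 0.95 m from the base axis. Payload 3.5 kg.
Tool frame: the origin (TCP) lies midway between the tips of the shut fingers; the grasp point (between the pads) lies 19 mm behind it; z points along the fingers, x is the direction in which the jaws open and shut, and the axes are right-handed (so a half turn about z gives the same grasp; the last joint's range is limited). The gripper opens to 85 mm and grips with 20 to 120 N. Pads are 22 mm wide; open, the fingers measure 114 mm over their backs; the gripper's body (76 mm by 85 mm) begins 54 mm behind the grasp point. The pads swing forward as they close: fully open they stand 13 mm farther back than shut.
Start: joints at [-0.15, 0.286, 1.577, -0, 1.279, -0.15], TCP at [0.675, 0, 0.205] pointing down, gripper open.
Joint ranges: [-2.77, 2.77], [-0.9, 2.22], [0.21, 2.48], [-1.53, 4.67], [0.24, 2.81], [-2.84, 2.84]. Speed limits (rad/s): [2.79, 2.79, 3.14, 3.14, 3.14, 3.14].

## Interface

Orientations are given as a unit quaternion [x, y, z, w].
In Python, from plant import readout, optics, ctrl gives the robot as it stands. The module is installed in compiled form; this text tells all that it offers.
- The arm moves only by the shell command python3 -m crank 'ROWS' [OPENING] [FORCE]. ROWS is text: rows parted by semicolons, each of 6 numbers parted by spaces: the shift along the tool's x, y, z in mm, then the turn, a rotation vector about the tool's x, y, z in rad. In form: dx dy dz ax ay az; .... A call has 1 to 5 rows; each row shifts and turns the commanded pose from where the row before left it, along the tool's axes as they then stand; what a row does not reach is not made up. A row lasts 1/8 s, in which the tool goes at most 62.5 mm and 10.7 degrees, less where a joint would pass 70% of its speed; a pose out of reach is approached as far as the arm can. A call is refused whole if a number of a shift passes 62.5 or a number of a turn 0.188, either way. A call with a gripper value outside its range is refused whole. OPENING is the opening, from -1 (shut) to 1 (fully open), set as the call begins (- or left out, the last holds). The fingers move at their own pace and stop on an object; FORCE is the grip in N (left out, the last holds). Time passes only in rows, so rows that do not move let the fingers close. It gives the time, the measured TCP pose, the force and the opening at its end, in the units of the state.
- readout.get_state(): the state, without advancing time (a new reading comes with each control period).
- optics.read_camera(name): name is "scene" or "side" or "wrist"; returns the picture (420x560x3 uint8, red, green, blue); there is no depth.
- optics.calibration(name): a dict with "mtx" (3x3 intrinsics, pixels), "rvec" (rotation vector, rad) and "tvec" (3), from world to camera coordinates, as OpenCV has them; the wrist camera has in their place "tool_from_camera" (4x4, takes a point from camera to tool coordinates, whose origin is the TCP and whose axes are the tool frame's). Camera axes: x right, y down, z forward; pixel columns grow to the right and rows downward; lengths in m; the calibration is good to about 2 mm. The wrist camera is an equidistant fisheye: a pixel r from the principal point sees the ray r / f radians off the axis. A picture is of the moment at which its call begins: read the wrist's pose just before it. calibration takes no time and is no camera call.
- ctrl.sign_off(): hands the job in, once; it reports no verdict.
Trained networks look in the newest picture that a camera, given by its name, has taken for a name from the list of things; names that differ only in an ending like _2 or _b are one class to them, and where a whole thing is asked for, a point or a joint stands for the part that bears it (a point fixed in the world has none). Each returns a list of dicts, best first, with "p" (0 to 1); they miss things now and then, are a little off and sometimes report something else, mostly with a low value. They report only what shows in the picture. A call takes as long as a camera call. They do not tell look-alikes from the thing itself.
- optics.recognise(camera, thing): "xy" ([column, row] as shares, 0 to 1, of the picture: columns of its width, rows of its height, amid what is visible of it).
The state is a dict: "time": time; "qpos": joint angles; "dq": joint speeds; "joint_efforts": joint torques, N m; "eef_pos": TCP position; "tcp_rot": TCP orientation; "contact_force": force on the tool from outside, world axes, zero at the start; "wrist_torque": the same for the moment, N m; "opening": opening from 0.0 (shut) to 1.0 (fully open).
Only numpy, scipy, OpenCV 4.12 (cv2) and the standard library are available. Lean on these libraries where they do the work, as an engineer would, in place of code of your own. Each camera call takes 0.05 s, during which the arm holds its last target.

## Working session

There is one attempt and no reset: what is moved stays moved. The work goes in short steps, Python scripts to look and compute and a shell command to move; the robot and the scene stay as the last step left them, time stands still between calls to the robot, and variables do not carry over. Pictures are saved under pics/ and viewed, and the job is handed in when it is done.

```bash
mkdir -p pics; ls; python3 - <<'E'
from plant import readout, optics
import cv2
print(readout.get_state())
for n in ["scene","side","wrist"]:
    im=optics.read_camera(n); cv2.imwrite(f"pics/{n}0.png",im[:,:,::-1])
    print(n,optics.calibration(n))
E
```

```text
pics
{'time': 0.0, 'qpos': array([-1.49979241e-01,  2.87175493e-01,  1.57820140e+00,  1.31030903e-05,
        1.27856020e+00, -1.50018227e-01]), 'dq': array([-0.00012188, -0.00065107, -0.00030627,  0.00030802,  0.00222088,
       -0.00010827]), 'joint_efforts': array([-1.79628755e-04, -4.05981302e+01, -2.92628127e+01, -1.54224781e-04,
        5.81841552e-03,  3.74769741e-06]), 'eef_pos': array([6.74281373e-01, 1.55699412e-04, 2.03427471e-01]), 'tcp_rot': array([ 9.99999313e-01,  1.75977585e-05, -1.15811933e-03, -1.81373896e-04]), 'contact_force': array([-0.22968978,  0.9462312 , -0.37171729]), 'wrist_torque': array([-0.00786242,  0.04104173,  0.0054196 ]), 'opening': 0.9969266942113966}
scene {'mtx': array([[504.88973132,   0.        , 279.57249746],
       [  0.        , 504.88973132, 209.99531941],
       [  0.        ,   0.        ,   1.        ]]), 'rvec': array([ 2.11081978,  1.00306673, -0.43860658]), 'tvec': array([-0.36199491, -0.21289731,  1.55782884])}
side {'mtx': array([[495.13925949,   0.        , 282.63746939],
       [  0.        , 495.13925949, 205.88640332],
       [  0.        ,   0.        ,   1.        ]]), 'rvec': array([ 2.02515723, -0.51748049,  0.31186345]), 'tvec': array([-0.49131386,  0.20910635,  0.95168608])}
wrist {'mtx': array([[325.1922621 ,   0.        , 279.93446681],
       [  0.        , 325.1922621 , 211.16599944],
       [  0.        ,   0.        ,   1.        ]]), 'tool_from_camera': array([[ 9.99999934e-01, -1.12235971e-04, -3.44286501e-04,
        -9.75417597e-04],
       [ 2.17667571e-04,  9.46127462e-01,  3.23794346e-01,
        -8.33370477e-02],
       [ 2.89397541e-04, -3.23794399e-01,  9.46127424e-01,
        -1.68831496e-01],
       [ 0.00000000e+00,  0.00000000e+00,  0.00000000e+00,
         1.00000000e+00]])}
```

View pics/scene0.png

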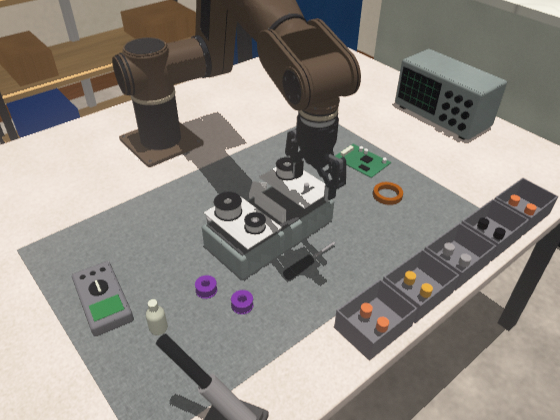

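View pics/side0.png

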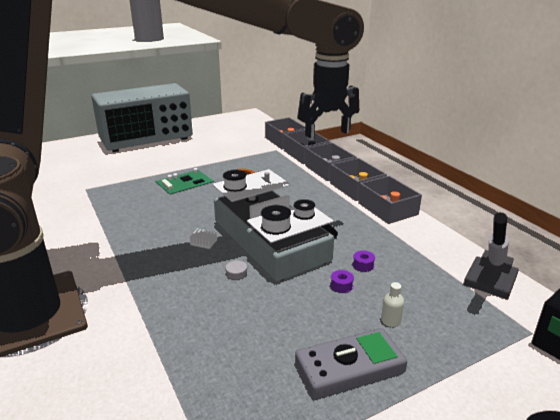

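View pics/wrist0.png

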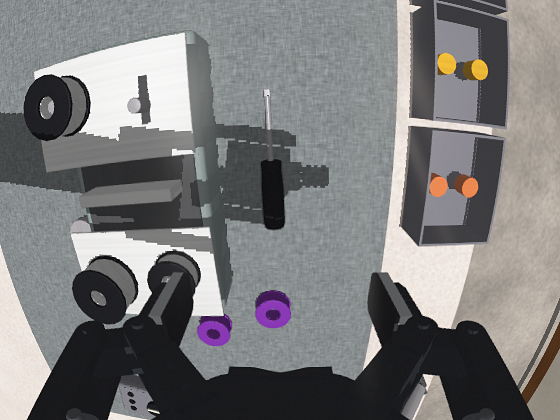

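The wrist picture shows the right-hand pan with a big reel at (98,298) and a smaller one at (175,270). The left-hand pan has a reel at (47,107) and the empty spindle at (133,105). The purple look-alikes are at (214,330) and (273,310) on the bench, so I'm excluding them.

```bash
cat > h.py <<'E'
import numpy as np, cv2
from scipy.spatial.transform import Rotation as R
from plant import readout, optics
def shot(name,fn=None):
    s=readout.get_state(); im=optics.read_camera(name)
    if fn: cv2.imwrite(f"pics/{fn}.png",im[:,:,::-1])
    np.save(f"pics/{fn}_pose.npy",np.r_[s['eef_pos'],s['tcp_rot']])
    return im
def ray(name,px,pose=None):
    c=optics.calibration(name); px=np.array(px,float).reshape(-1,1,2)
    if name=="wrist":
        n=cv2.fisheye.undistortPoints(px,c['mtx'],np.zeros(4)).reshape(-1,2)
        T=c['tool_from_camera']; Rw=R.from_quat(pose[3:]).as_matrix()
        d=np.c_[n,np.ones(len(n))]@T[:3,:3].T@Rw.T; o=pose[:3]+Rw@T[:3,3]
    else:
        n=cv2.undistortPoints(px,c['mtx'],None).reshape(-1,2)
        Rc=R.from_rotvec(c['rvec']).as_matrix(); d=np.c_[n,np.ones(len(n))]@Rc; o=-Rc.T@c['tvec']
    return o,d
def onz(name,px,z,pose=None):
    o,d=ray(name,px,pose); z=np.broadcast_to(z,(len(d),))
    return o+d*((z-o[2])/d[:,2])[:,None]
def proj(name,P,pose=None):
    c=optics.calibration(name); P=np.array(P,float).reshape(-1,1,3)
    if name=="wrist":
        T=c['tool_from_camera']; Tw=np.eye(4); Tw[:3,:3]=R.from_quat(pose[3:]).as_matrix(); Tw[:3,3]=pose[:3]
        M=np.linalg.inv(Tw@T); rv=R.from_matrix(M[:3,:3]).as_rotvec()
        return cv2.fisheye.projectPoints(P,rv,M[:3,3],c['mtx'],np.zeros(4))[0].reshape(-1,2)
    return cv2.projectPoints(P,c['rvec'],c['tvec'],c['mtx'],None)[0].reshape(-1,2)
E
python3 - <<'E'
from h import *
p=readout.get_state(); pose=np.r_[p['eef_pos'],p['tcp_rot']]; print(p['time'])
print(onz('wrist',[[98,298],[175,262],[47,107],[133,105],[36,75],[187,32],[185,138]],[.138,.128,.150,.14,.118,.118,.118],pose).round(3))
im=cv2.imread('pics/wrist0.png'); cv2.imwrite('pics/w0a.png',cv2.resize(im[20:330,10:330],None,fx=1.87,fy=1.87,interpolation=cv2.INTER_CUBIC))
E
```

```text
0.15
[[ 0.494 -0.087  0.138]
 [ 0.581 -0.048  0.128]
 [ 0.485  0.096  0.15 ]
 [ 0.563  0.088  0.14 ]
 [ 0.445  0.131  0.118]
 [ 0.6    0.145  0.118]
 [ 0.597  0.058  0.118]]
```

View pics/w0a.png

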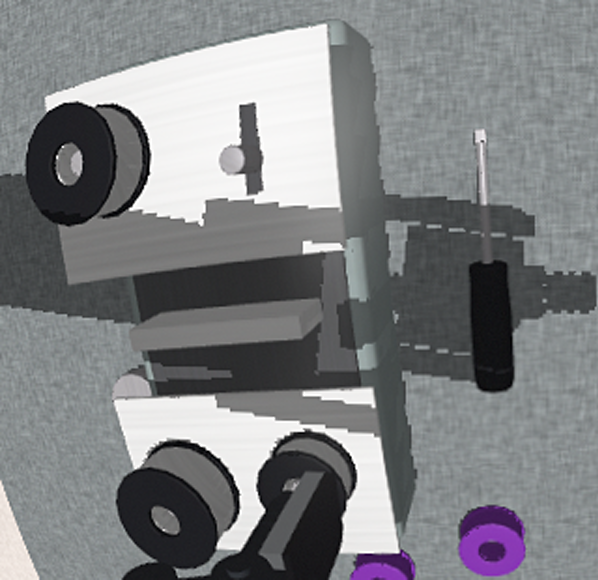

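```bash
python3 -m crank '-37 12 -25 0 0 0; -37 12 -25 0 0 0; -37 12 -25 0 0 0; -37 12 -25 0 0 0; 0 0 0 0 0 0' 1 20
```

```text
time: 0.78
eef_pos: [0.5266, -0.0487, 0.3078]
tcp_rot: [1.0, -0.001, 0.003, 0.001]
contact_force: [0.7, 0.1, 0.5]
opening: 1.001
```

```bash
python3 - <<'E'
from h import *
im=shot('wrist','w1'); print(np.load('pics/w1_pose.npy').round(4), readout.get_state()['time'], readout.get_state()['contact_force'])
cv2.imwrite('pics/w1a.png',cv2.resize(im[60:360,100:480,::-1],None,fx=2,fy=2,interpolation=cv2.INTER_CUBIC))
E
```

```text
[ 5.266e-01 -4.870e-02  3.078e-01  1.000e+00 -7.000e-04  2.700e-03
  8.000e-04] 0.825 [-0.09234058 -0.05288273  0.67691853]
```

View pics/w1a.png

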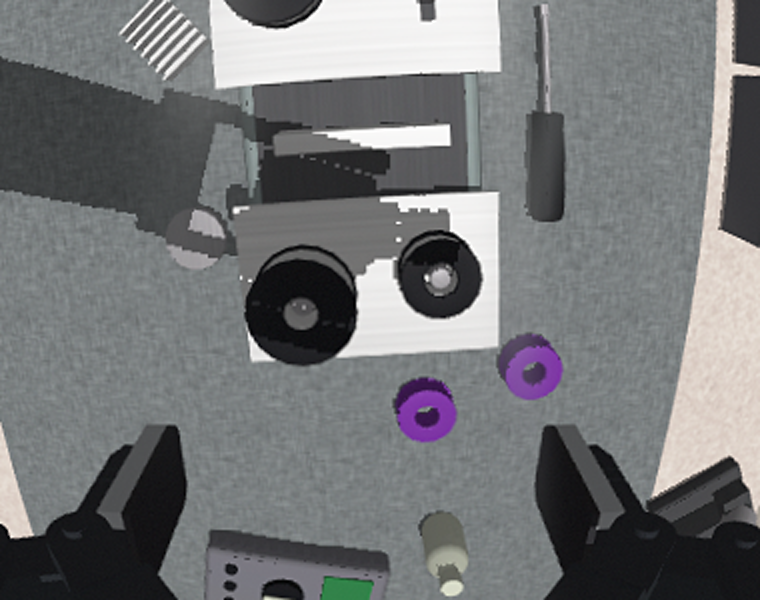

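The crop shows the small reel at crop (440,275) with its spindle inside, and the big reel at (300,310). The purple ones stand on the bench. Next is the full frame, to measure everything.

```bash
python3 - <<'E'
from h import *
im=cv2.imread('pics/w1.png')
cv2.imwrite('pics/w1b.png',cv2.resize(im[0:230,180:380],None,fx=2.6,fy=2.6,interpolation=cv2.INTER_CUBIC))
E
```

```text
(no output)
```

View pics/w1b.png

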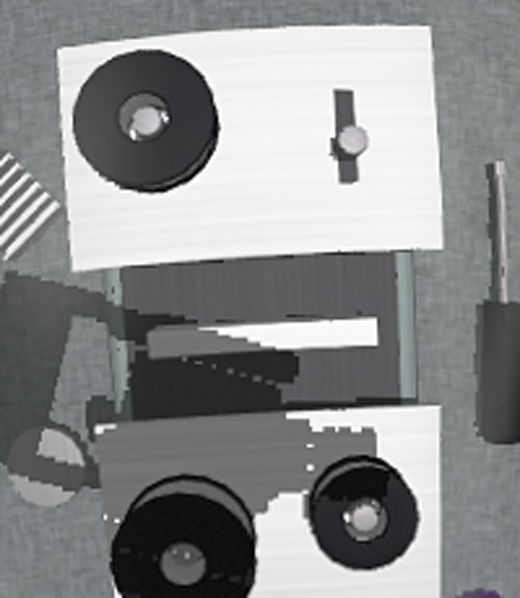

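```bash
python3 - <<'E'
from h import *
pose=np.load('pics/w1_pose.npy')
b=lambda l:np.array(l)/2.6+[180,0]
a=lambda l:np.array(l)/2+[100,60]
def f(n,px,z): print(n,(onz('wrist',px,z,pose)*1000).round(1).tolist())
f('panb',b([(57,47),(430,26),(442,249),(72,270)]),.118)
f('pana',a([(232,208),(498,192),(499,346),(250,362)]),.102)
f('small L R C',b([(311,513),(418,513),(364.5,457),(364.5,570),(364.5,513)]),.128)
f('small spindle',b([(365,518)]),.124)
f('big L R T B',np.r_[a([(246,310),(358,310)]),a([(301,255),(301,365)])],.138)
f('left reel L R T B',b([(74,121),(217,121),(145,50),(145,187)]),.15)
f('left spindle',b([(147,121)]),.14)
f('empty spindle',b([(352,138)]),.14)
f('slot ends',b([(343,90),(348,183)]),.118)
f('bar',b([(148,334),(377,319),(378,344),(150,357)]),.11)
f('tin',b([(47,466)]),.02)
E
```

```text
panb [[441.4, 135.4, 118.0], [598.4, 143.9, 118.0], [603.5, 45.2, 118.0], [447.3, 36.5, 118.0]]
pana [[451.1, -34.7, 102.0], [608.1, -25.4, 102.0], [614.8, -123.5, 102.0], [456.5, -133.8, 102.0]]
small L R C [[548.5, -68.6, 128.0], [595.3, -68.6, 128.0], [570.9, -43.8, 128.0], [572.7, -94.9, 128.0], [571.7, -68.7, 128.0]]
small spindle [[572.5, -72.1, 124.0]]
big L R T B [[462.8, -85.8, 138.0], [525.3, -86.0, 138.0], [494.7, -54.4, 138.0], [492.6, -119.4, 138.0]]
left reel L R T B [[455.8, 95.3, 150.0], [510.5, 92.8, 150.0], [483.1, 122.6, 150.0], [483.1, 67.5, 150.0]]
left spindle [[482.7, 95.4, 140.0]]
empty spindle [[562.5, 88.1, 140.0]]
slot ends [[561.2, 112.5, 118.0], [563.3, 72.0, 118.0]]
bar [[478.3, 7.3, 110.0], [577.3, 13.7, 110.0], [577.9, 2.8, 110.0], [478.9, -2.8, 110.0]]
tin [[406.7, -72.1, 20.0]]
```

Sizes agree with the description: pan_b is 157x99, the left reel 55 across (medium), the near right reel 64 (large) and the far right reel 48 (small). So the split is large against medium plus small, and the small reel moves from (572,-69) to the empty spindle at (562.5,88). I'll turn the jaws to y and go above the small reel.

```bash
python3 -m crank '45 20 0 0 0 -0.175; 0 0 0 0 0 -0.175; 0 0 0 0 0 -0.175; 0 0 0 0 0 -0.175; 0 0 0 0 0 -0.175' ; python3 -m crank '0 0 25 0 0 -0.175; 0 0 25 0 0 -0.175; 0 0 25 0 0 -0.175; 0 0 25 0 0 -0.171; 0 0 0 0 0 0'
```

```text
time: 1.45
eef_pos: [0.5723, -0.0674, 0.3023]
tcp_rot: [0.904, 0.427, -0.001, -0.001]
contact_force: [-0.1, -0.3, -0.4]
opening: 1.003
time: 2.08
eef_pos: [0.5703, -0.0669, 0.2002]
tcp_rot: [0.708, 0.707, -0.002, -0.004]
contact_force: [0.5, -0.7, 0.0]
opening: 0.998
```

```bash
python3 - <<'E'
from h import *
im=shot('wrist','w2'); pose=np.load('pics/w2_pose.npy'); print(pose.round(4),R.from_quat(pose[3:]).as_matrix().round(3))
cv2.imwrite('pics/w2a.png',cv2.resize(im,None,fx=1.4,fy=1.4,interpolation=cv2.INTER_CUBIC)[:,:,::-1])
E
```

```text
[ 0.5703 -0.0669  0.2002  0.7076  0.7066 -0.0019 -0.0038] [[ 0.001  1.    -0.008]
 [ 1.    -0.001  0.003]
 [ 0.003 -0.008 -1.   ]]
```

View pics/w2a.png

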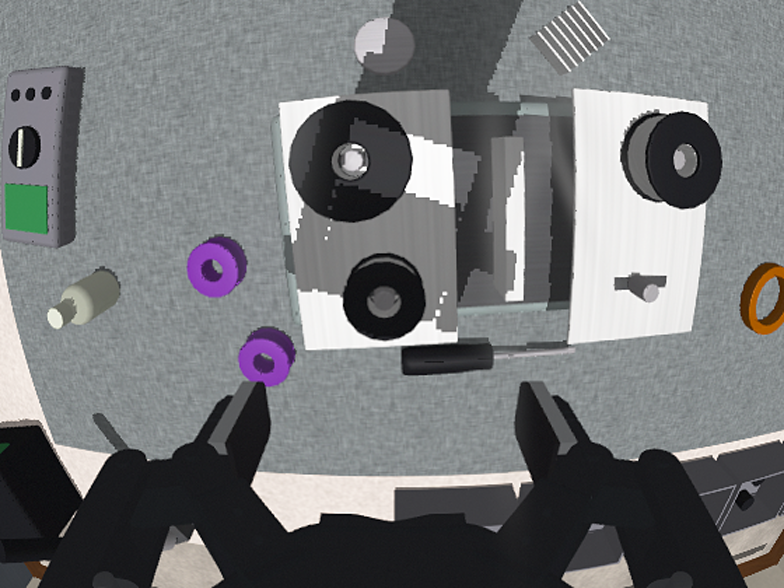

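```bash
python3 - <<'E'
from h import *
pose=np.load('pics/w2_pose.npy')
im=cv2.imread('pics/w2.png')
cv2.imwrite('pics/w2c.png',cv2.resize(im[160:260,230:330],None,fx=6,fy=6,interpolation=cv2.INTER_CUBIC))
cv2.imwrite('pics/w2d.png',cv2.resize(im[170:240,420:500],None,fx=6,fy=6,interpolation=cv2.INTER_CUBIC))
b=lambda l:np.array(l)/1.4
def f(n,px,z): print(n,(onz('wrist',px,z,pose)*1000).round(1).tolist())
f('small LRTB',b([(343,298),(424,298),(383,260),(383,340)]),.128)
f('spindle',b([(652,293)]),.14)
f('big',b([(350,160)]),.138); f('med',b([(684,160)]),.15)
print(proj('wrist',[[.572,-.069,.128],[.5625,.088,.14]],pose)*1.4)
E
```

```text
small LRTB [[569.0, -94.4, 128.0], [569.1, -48.9, 128.0], [547.1, -71.7, 128.0], [594.8, -72.1, 128.0]]
spindle [[562.4, 88.6, 140.0]]
big [[492.4, -87.9, 138.0]]
med [[482.1, 93.8, 150.0]]
[[388.16204813 302.95392371]
 [651.21195847 293.2184598 ]]
```

View pics/w2c.png

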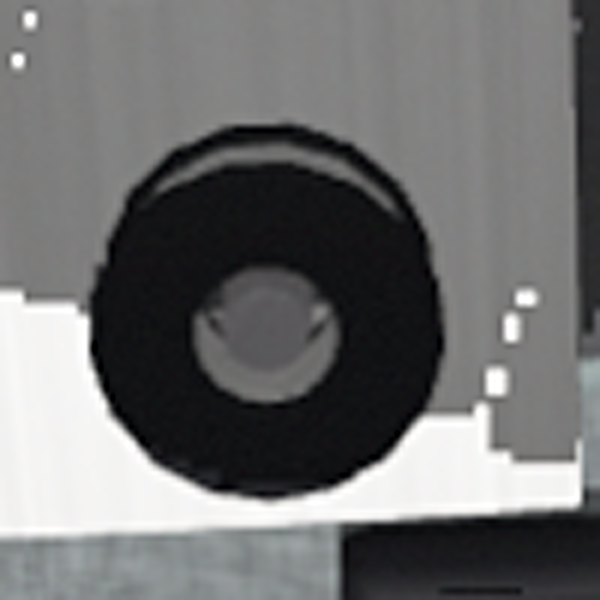

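View pics/w2d.png

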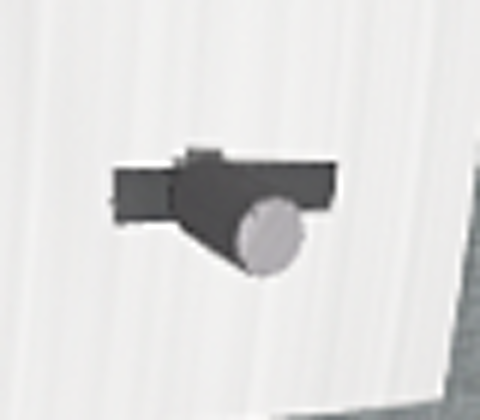

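```bash
python3 - <<'E'
from h import *
pose=np.load('pics/w2_pose.npy')
print((onz('wrist',[(274.3,215.3),(465.2,209.7)],[.128,.14],pose)*1000).round(1), (onz('wrist',[(274.3,215.3),(465.2,209.7)],[.132,.14],pose)*1000).round(1))
E
```

```text
[[571.1 -71.3 128. ]
 [562.7  88.1 140. ]] [[569.7 -71.3 132. ]
 [562.7  88.1 140. ]]
```

```bash
python3 -m crank '-3.5 1 24 0 0 0; 0 0 24 0 0 0; 0 0 24 0 0 0; 0 0 18 0 0 0; 0 0 5 0 0 0'; python3 -m crank '0 0 0 0 0 0'
```

```text
time: 2.75
eef_pos: [0.5728, -0.0713, 0.109]
tcp_rot: [0.707, 0.707, -0.0, -0.001]
contact_force: [-1.0, -0.2, -0.2]
opening: 0.999
time: 2.88
eef_pos: [0.5734, -0.0715, 0.1102]
tcp_rot: [0.707, 0.707, 0.0, 0.0]
contact_force: [1.1, -0.2, -0.1]
opening: 0.998
```

```bash
python3 -m crank '0 -1.5 4 0 0 0; 0 0 0 0 0 0'; python3 -m crank '0 0 0 0 0 0'; python3 - <<'E'
from h import *
im=shot('wrist','w3'); pose=np.load('pics/w3_pose.npy'); print(pose.round(4))
cv2.imwrite('pics/w3a.png',cv2.resize(im[150:,100:460],None,fx=2,fy=2)[:,:,::-1])
E
```

```text
time: 3.12
eef_pos: [0.5716, -0.0715, 0.1062]
tcp_rot: [0.707, 0.707, 0.0, 0.0]
contact_force: [0.2, -0.1, 0.1]
opening: 0.998
time: 3.25
eef_pos: [0.5717, -0.0715, 0.1062]
tcp_rot: [0.707, 0.707, 0.0, 0.0]
contact_force: [0.4, -0.7, 0.7]
opening: 0.996
[ 5.717e-01 -7.150e-02  1.062e-01  7.071e-01  7.072e-01  2.000e-04
  3.000e-04]
```

View pics/w3a.png

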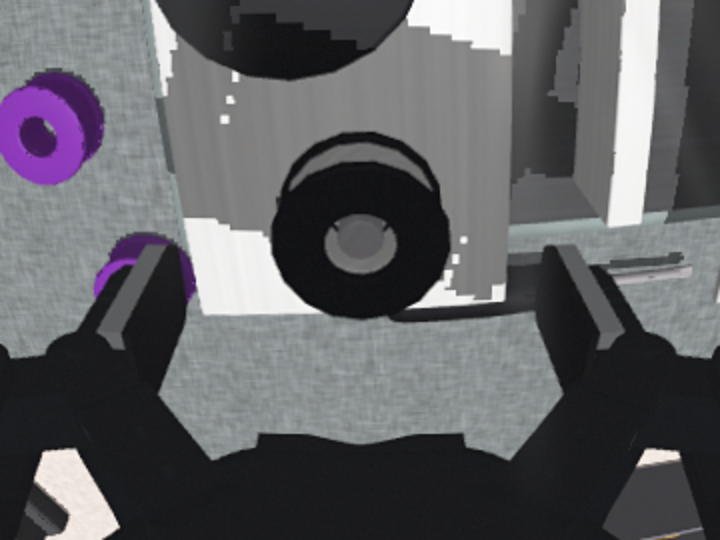

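```bash
python3 -m crank '0 0 2.5 0 0 0; 0 0 0 0 0 0; 0 0 0 0 0 0; 0 0 0 0 0 0; 0 0 0 0 0 0' -1 30; python3 -m crank '0 0 0 0 0 0; 0 0 0 0 0 0; 0 0 0 0 0 0; 0 0 0 0 0 0'
```

```text
time: 3.92
eef_pos: [0.5715, -0.0715, 0.1034]
tcp_rot: [0.707, 0.707, 0.0, 0.0]
contact_force: [-0.4, -1.0, 0.3]
opening: 0.002
time: 4.42
eef_pos: [0.5715, -0.0715, 0.1033]
tcp_rot: [0.707, 0.707, -0.0, -0.0]
contact_force: [0.3, -0.2, -0.1]
opening: 0.001
```

```bash
python3 - <<'E'
from h import *
im=shot('wrist','w4')
cv2.imwrite('pics/w4a.png',cv2.resize(im[100:,80:480],None,fx=1.8,fy=1.8)[:,:,::-1])
im=shot('side','s4'); cv2.imwrite('pics/s4a.png',cv2.resize(im[130:290,160:400],None,fx=3,fy=3)[:,:,::-1])
E
```

```text
(no output)
```

View pics/w4a.png

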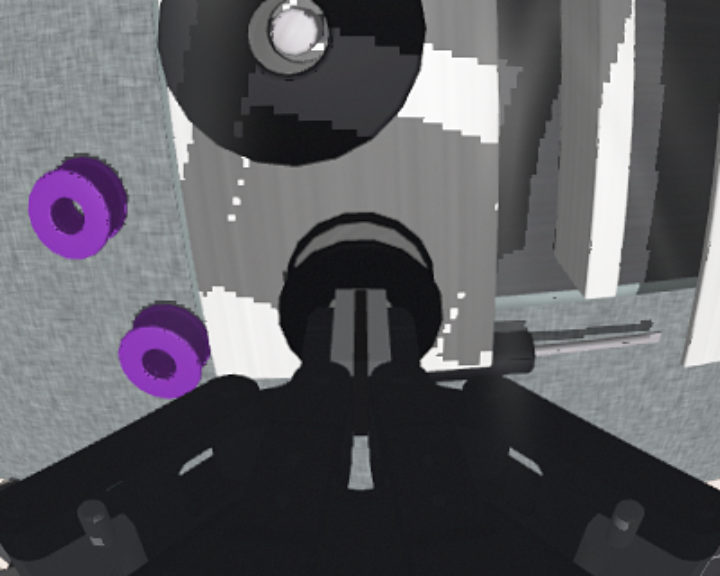

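View pics/s4a.png

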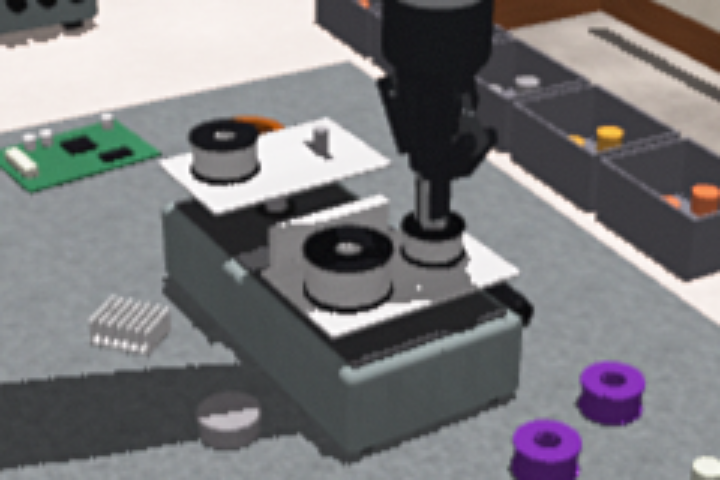

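The fingers closed fully without contact. The picture shows the shut tips at crop (360,290), above or in front of the reel's top, so they stand higher than I took them to be. I'll triangulate the tip with the fixed cameras.

```bash
python3 - <<'E'
from h import *
im=shot('scene','c4'); cv2.imwrite('pics/c4a.png',cv2.resize(im[130:250,190:350],None,fx=4.5,fy=4.5,interpolation=cv2.INTER_CUBIC)[:,:,::-1])
s=cv2.imread('pics/s4.png');cv2.imwrite('pics/s4b.png',cv2.resize(s[150:230,250:350],None,fx=7,fy=7,interpolation=cv2.INTER_CUBIC))
w=cv2.imread('pics/w4.png');cv2.imwrite('pics/w4b.png',cv2.resize(w[210:330,220:340],None,fx=5,fy=5,interpolation=cv2.INTER_CUBIC))
P=[[.5715,-.0715,z] for z in (.103,.12,.135,.15)]
print((proj('side',P)-[250,150])*7); print((proj('scene',P)-[190,130])*4.5)
E
```

```text
[[369.44964969 449.23139918]
 [370.77851919 401.96931237]
 [371.96793515 359.66697943]
 [373.17351694 316.78969832]]
[[295.5237279  431.4374667 ]
 [294.77414579 406.27169449]
 [294.10005033 383.64024105]
 [293.41371031 360.59769994]]
```

View pics/s4b.png

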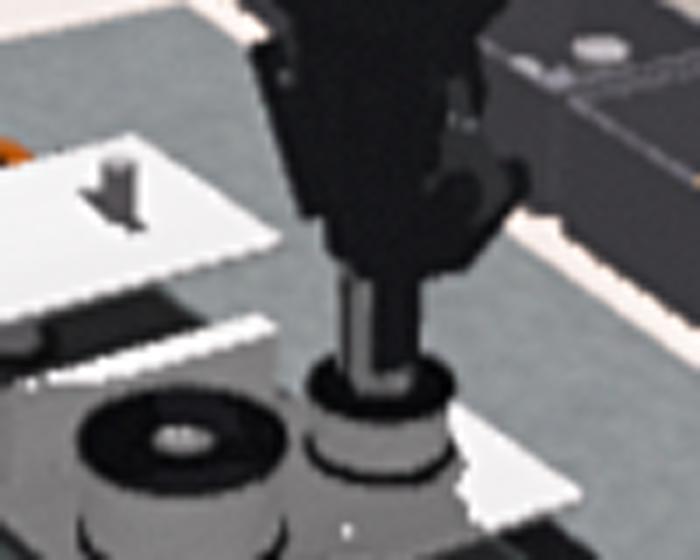

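View pics/c4a.png

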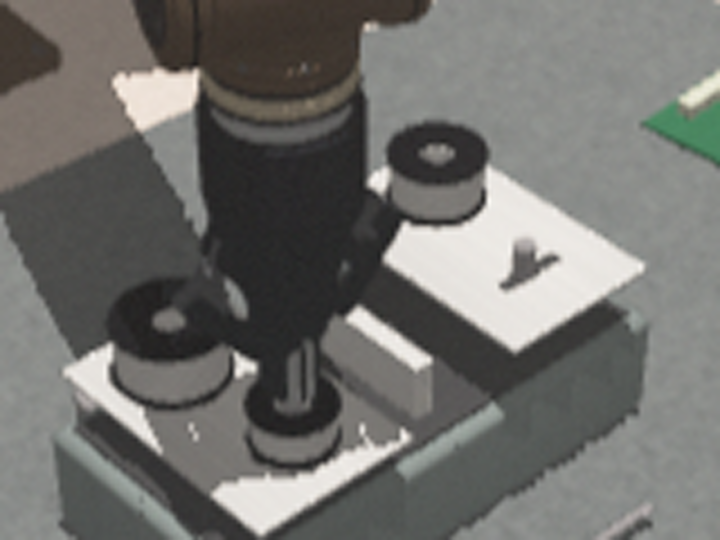

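View pics/w4b.png

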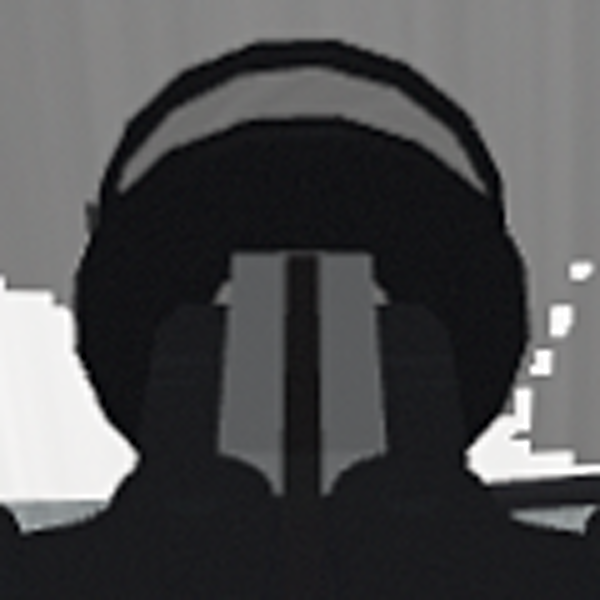

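```bash
python3 - <<'E'
from h import *
# plane x = c
for n,px,c in [('side',np.array([385,393])/7+[250,150],.5605),('scene',np.array([292,412])/4.5+[190,130],.5825),('wrist',[280,260],.5605)]:
    o,d=ray(n,px,np.load('pics/w4_pose.npy')); d=d[0]; 
    for cc in (c,.5715): print(n,cc,(o+d*(cc-o[0])/d[0]).round(4))
print(readout.get_state()['time'],readout.get_state()['opening'])
E
```

```text
side 0.5605 [ 0.5605 -0.0974  0.1387]
side 0.5715 [ 0.5715 -0.0797  0.1272]
scene 0.5825 [ 0.5825 -0.0813  0.1298]
scene 0.5715 [ 0.5715 -0.0733  0.1172]
wrist 0.5605 [ 0.5605 -0.0715  0.131 ]
wrist 0.5715 [ 0.5715 -0.0715  0.1098]
4.575 -5.760343331712459e-05
```

Geometry from w3 and w4, and the contact-free closing, all put the real tips about 28 mm behind the reported TCP when shut and about 42 mm when open. I'll open, go lower in gentle steps, and check.

```bash
python3 -m crank '0 0 0 0 0 0; 0 0 0 0 0 0; 0 0 0 0 0 0; 0 0 0 0 0 0; 0 0 0 0 0 0' 1 30; python3 -m crank '0 0 0 0 0 0; 0 0 5 0 0 0; 0 0 5 0 0 0; 0 0 5 0 0 0; 0 0 0 0 0 0'; python3 - <<'E'
from h import *
w=shot('wrist','w5');cv2.imwrite('pics/w5b.png',cv2.resize(w[150:,100:460],None,fx=2,fy=2)[:,:,::-1])
s=shot('side','s5');cv2.imwrite('pics/s5b.png',cv2.resize(s[150:230,250:350],None,fx=7,fy=7,interpolation=cv2.INTER_CUBIC)[:,:,::-1])
E
```

```text
time: 5.2
eef_pos: [0.5715, -0.0714, 0.1033]
tcp_rot: [0.707, 0.707, 0.0, 0.0]
contact_force: [0.4, -0.1, 0.5]
opening: 0.999
time: 5.82
eef_pos: [0.5709, -0.0713, 0.0874]
tcp_rot: [0.707, 0.707, -0.0, -0.001]
contact_force: [0.9, -0.0, 0.7]
opening: 1.001
```

View pics/w5b.png

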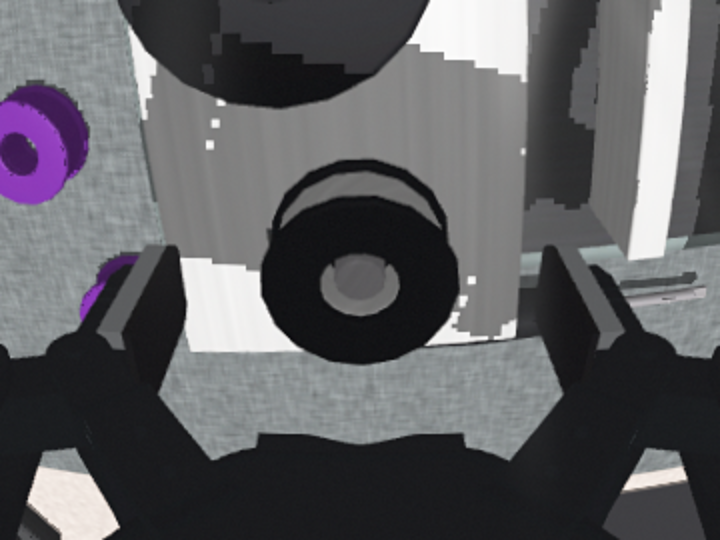

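View pics/s5b.png

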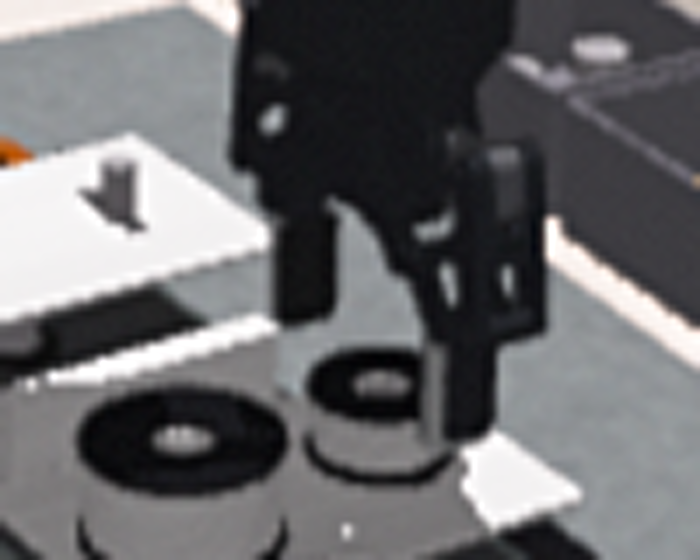

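Both tips are still at about reel-top height, with no contact. I'll go down 13 more, then close.

```bash
python3 -m crank '0 0 5 0 0 0; 0 0 5 0 0 0; 0 0 3 0 0 0; 0 0 0 0 0 0'; python3 - <<'E'
from h import *
s=shot('side','s6');cv2.imwrite('pics/s6b.png',cv2.resize(s[150:230,250:350],None,fx=7,fy=7,interpolation=cv2.INTER_CUBIC)[:,:,::-1])
E
```

```text
time: 6.42
eef_pos: [0.5712, -0.0714, 0.0748]
tcp_rot: [0.707, 0.707, -0.0, -0.0]
contact_force: [1.0, -0.6, 0.7]
opening: 0.999
```

View pics/s6b.png

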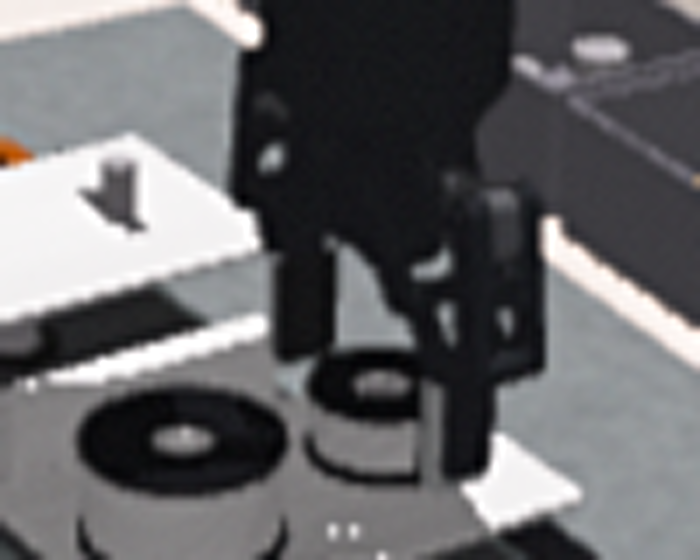

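```bash
python3 -m crank '0 0 0 0 0 0; 0 0 0 0 0 0; 0 0 0 0 0 0; 0 0 0 0 0 0' -1 30; python3 -m crank '0 0 0 0 0 0; 0 0 0 0 0 0'; python3 - <<'E'
from h import *
w=shot('wrist','w7');cv2.imwrite('pics/w7b.png',cv2.resize(w[150:,100:460],None,fx=2,fy=2)[:,:,::-1])
s=shot('side','s7');cv2.imwrite('pics/s7b.png',cv2.resize(s[150:230,250:350],None,fx=7,fy=7,interpolation=cv2.INTER_CUBIC)[:,:,::-1])
E
```

```text
time: 6.98
eef_pos: [0.5718, -0.0716, 0.0758]
tcp_rot: [0.707, 0.707, 0.0, 0.0]
contact_force: [-0.2, 0.0, 1.7]
opening: 0.559
time: 7.22
eef_pos: [0.5718, -0.0716, 0.0758]
tcp_rot: [0.707, 0.707, 0.0, 0.0]
contact_force: [-0.4, -0.8, 2.6]
opening: 0.56
```

View pics/w7b.png

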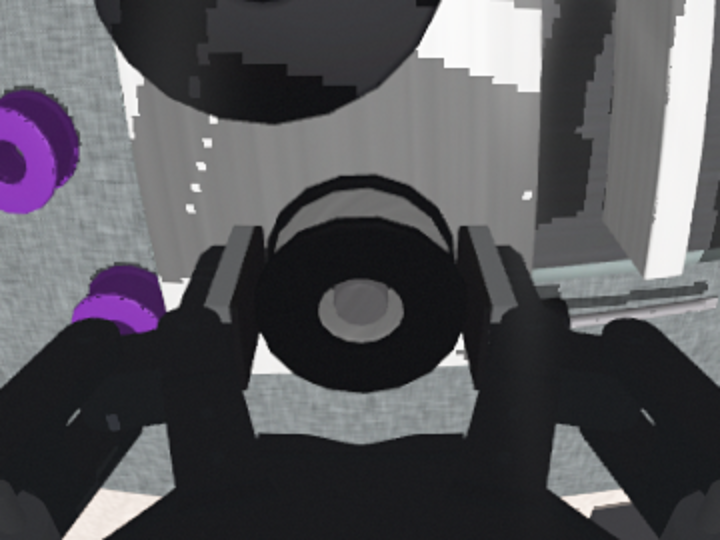

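View pics/s7b.png

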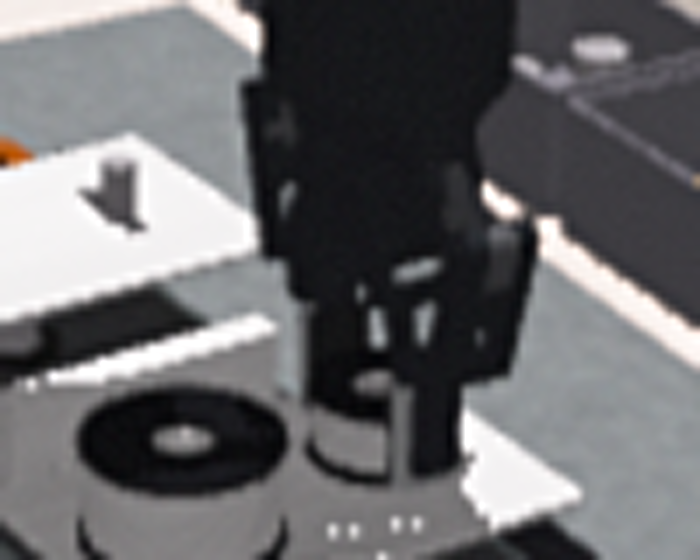

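Grip confirmed: opening 0.56 × 85 = 48 mm, and the reel sits centred between the pads. Lifting now.

```bash
python3 -m crank '0 0 -8 0 0 0; 0 0 -14 0 0 0; 0 0 -16 0 0 0; 0 0 -16 0 0 0; 0 0 -12 0 0 0' - 40; python3 -m crank '0 0 0 0 0 0; 0 0 0 0 0 0'; python3 - <<'E'
from h import *
w=shot('wrist','w8');cv2.imwrite('pics/w8b.png',cv2.resize(w,None,fx=1.4,fy=1.4)[:,:,::-1])
s=shot('side','s8');cv2.imwrite('pics/s8b.png',cv2.resize(s[110:230,220:360],None,fx=5,fy=5,interpolation=cv2.INTER_CUBIC)[:,:,::-1])
E
```

```text
time: 7.95
eef_pos: [0.572, -0.0716, 0.1431]
tcp_rot: [0.707, 0.707, 0.0, 0.001]
contact_force: [0.9, 0.0, -0.8]
opening: 0.552
time: 8.2
eef_pos: [0.5711, -0.0713, 0.1409]
tcp_rot: [0.707, 0.707, -0.0, -0.0]
contact_force: [-0.8, 0.1, -1.9]
opening: 0.553
```

View pics/w8b.png

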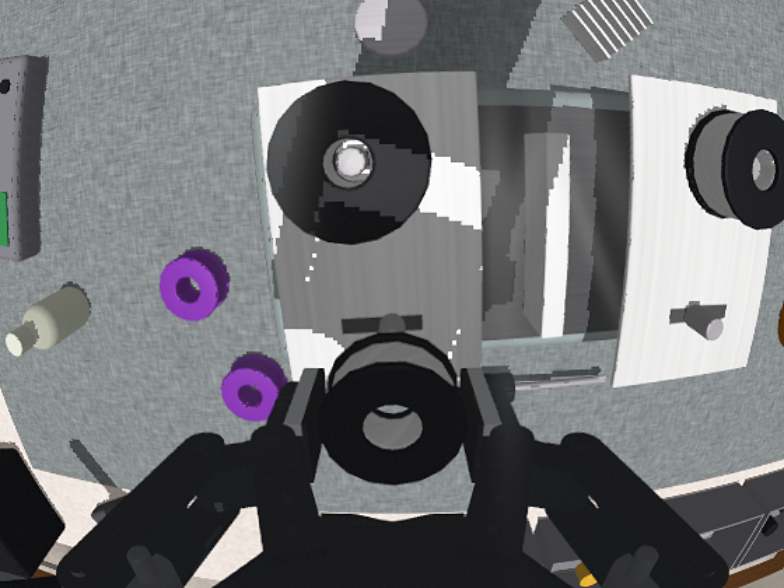

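View pics/s8b.png

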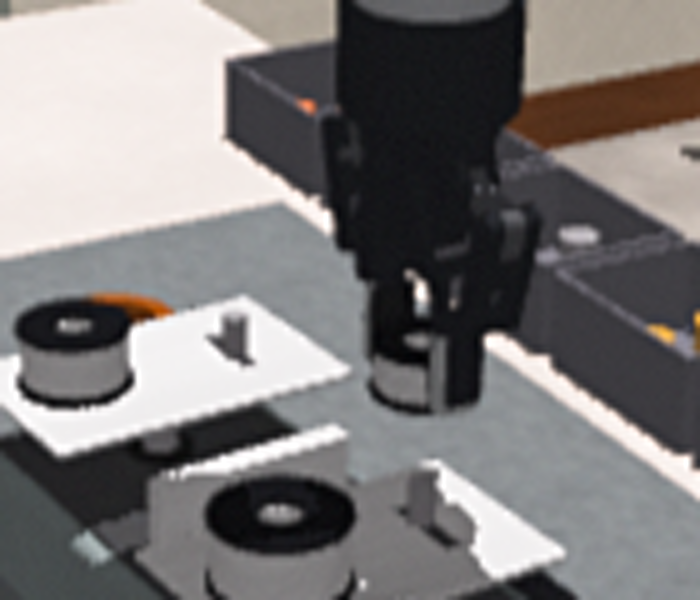

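Reel lifted, and the spindle beneath is bare. I'll measure the reel in hand against the empty spindle.

```bash
python3 - <<'E'
from h import *
im=cv2.imread('pics/w8.png')
A=cv2.resize(im[225:355,215:345],None,fx=5,fy=5,interpolation=cv2.INTER_CUBIC)
B=cv2.resize(im[205:255,470:530],None,fx=8,fy=8,interpolation=cv2.INTER_CUBIC)
cv2.imwrite('pics/w8c.png',cv2.convertScaleAbs(A,alpha=2));cv2.imwrite('pics/w8d.png',B)
E
```

```text
(no output)
```

View pics/w8c.png

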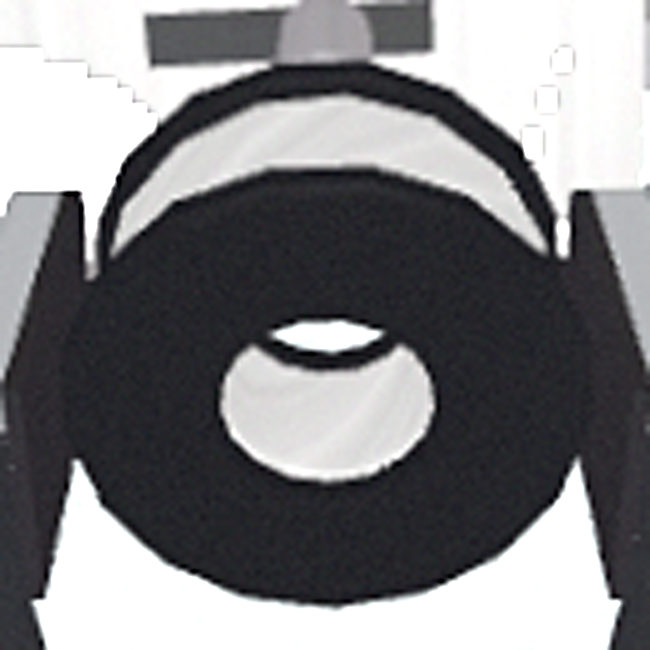

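View pics/w8d.png

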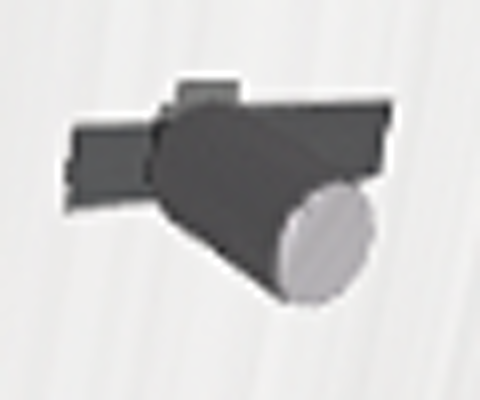

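```bash
cat > fit.py <<'E'
from h import *
from scipy.optimize import least_squares
t=np.linspace(0,2*np.pi,721)
def model(q,pose):
    x,y,z,ty=q; Rm=R.from_rotvec([0,ty,0]).as_matrix()
    def circ(r,h):
        P=np.c_[r*np.cos(t),r*np.sin(t),np.full_like(t,h)]@Rm.T+[x,y,z]
        return proj('wrist',P,pose)
    b=circ(.0095,.026); f=circ(.024,.026); l=circ(.024,.0)
    return np.array([b[:,0].min(),b[:,0].max(),b[:,1].min(),b[:,1].max(),f[:,1].min(),f[:,1].max(),l[:,1].min()])
E
python3 - <<'E'
from fit import *
pose=np.load('pics/w8_pose.npy'); print(pose.round(4))
obs=np.array([220,436,320,482,168,605,62])/5+np.array([215,215,225,225,225,225,225])
q=np.array([.5715,-.0715,.167,0])
for fixz in (0,1):
    f=(lambda v:model(v,pose)-obs) if not fixz else (lambda v:np.r_[model(v,pose)-obs,(v[2]-.167)*1000])
    s=least_squares(f,q,x_scale=[.01,.01,.01,.1]); print(s.x.round(4),s.fun.round(2))
s=least_squares(lambda v:model(np.r_[v,0],pose)-obs,q[:3],x_scale=.01); print('notilt',s.x.round(4),s.fun.round(2))
px=np.array([325,243])/8+[470,205]
print('spindle',onz('wrist',[px],.14,pose).round(4), readout.get_state()['time'])
E
```

```text
[ 5.711e-01 -7.130e-02  1.409e-01  7.070e-01  7.072e-01 -2.000e-04
 -4.000e-04]
[ 0.5756 -0.0711  0.1611 -0.0431] [ 0.83 -0.83 -0.79  1.19  0.19 -0.26 -0.31]
[ 0.5727 -0.0711  0.1651 -0.0262] [ 0.16 -0.16 -0.39  2.23 -0.2   1.04 -2.17 -1.92]
notilt [ 0.574  -0.0711  0.162 ] [ 0.68 -0.68 -0.04  1.15  1.32 -1.02 -1.72]
spindle [[0.5624 0.0878 0.14  ]] 8.3
```

```bash
python3 -m crank '32 -3 0 0 0 0; 40 -3 0 0 0 0; 40 -3 0 0 0 0; 32 -2 0 0 0 0; 15 0 0 0 0 0'; python3 -m crank '0 0 0 0 0 0; 0 0 0 0 0 0'; python3 - <<'E'
from h import *
w=shot('wrist','w9'); print(np.load('pics/w9_pose.npy').round(4))
cv2.imwrite('pics/w9c.png',cv2.convertScaleAbs(cv2.resize(w[225:355,215:345],None,fx=5,fy=5,interpolation=cv2.INTER_CUBIC)[:,:,::-1],alpha=2))
s=shot('side','s9');cv2.imwrite('pics/s9b.png',cv2.resize(s[110:230,170:310],None,fx=5,fy=5,interpolation=cv2.INTER_CUBIC)[:,:,::-1])
s=shot('scene','c9');cv2.imwrite('pics/c9b.png',cv2.resize(s[110:230,240:380],None,fx=5,fy=5,interpolation=cv2.INTER_CUBIC)[:,:,::-1])
E
```

```text
time: 8.93
eef_pos: [0.5598, 0.0889, 0.1406]
tcp_rot: [0.706, 0.708, -0.0, -0.0]
contact_force: [0.7, 0.2, -0.7]
opening: 0.552
time: 9.18
eef_pos: [0.5606, 0.0866, 0.1411]
tcp_rot: [0.707, 0.707, -0.0, 0.0]
contact_force: [0.7, 0.7, -1.0]
opening: 0.555
[ 5.606e-01  8.660e-02  1.411e-01  7.073e-01  7.069e-01 -3.000e-04
  1.000e-04]
```

View pics/w9c.png

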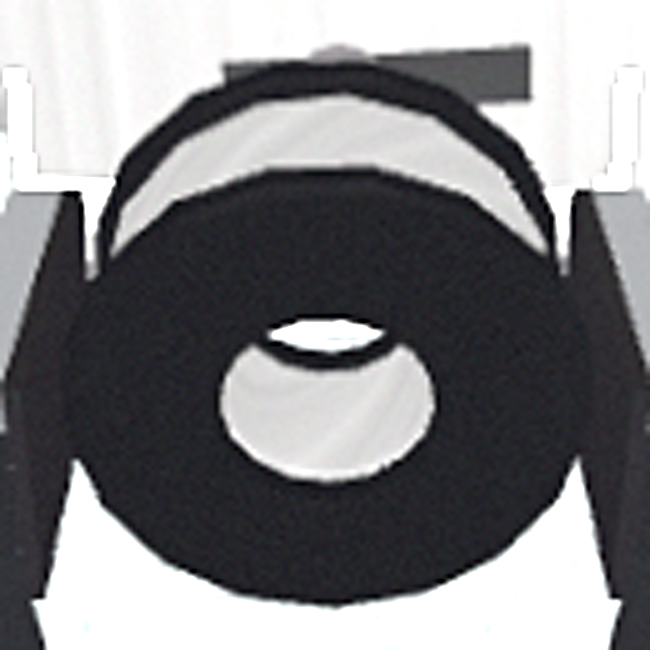

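View pics/s9b.png

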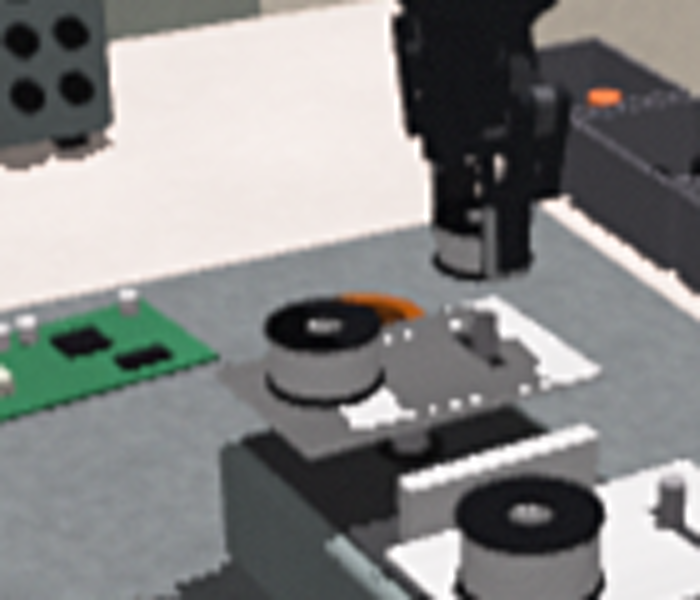

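View pics/c9b.png

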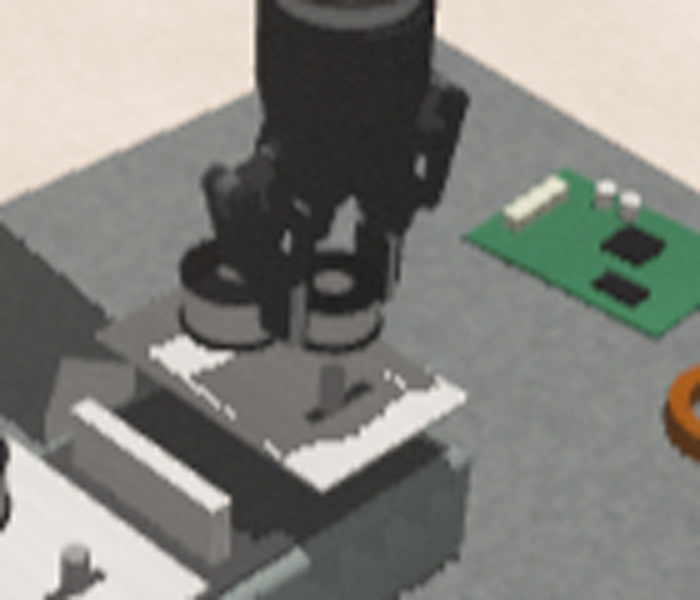

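```bash
python3 - <<'E'
from h import *
t=np.linspace(0,2*np.pi,73)
def circ(c,r): return np.c_[c[0]+r*np.cos(t),c[1]+r*np.sin(t),np.full_like(t,c[2])]
for n,f,(x0,y0,x1,y1),k in [('side','s9',(225,140,305,200),9),('scene','c9',(285,150,345,200),11)]:
    im=cv2.imread(f'pics/{f}.png'); A=cv2.convertScaleAbs(cv2.resize(im[y0:y1,x0:x1],None,fx=k,fy=k,interpolation=cv2.INTER_CUBIC),alpha=1.6)
    for c,r,col in [((.563,.0868,.164),.024,(0,0,255)),((.563,.0868,.190),.024,(0,0,255)),((.5624,.0878,.14),.0063,(0,200,0)),((.5624,.0878,.118),.0063,(0,200,0))]:
        p=((proj(n,circ(c,r))-[x0,y0])*k+k/2).astype(np.int32); cv2.polylines(A,[p],True,col,1)
    cv2.imwrite(f'pics/ov_{n}.png',A)
E
```

```text
(no output)
```

View pics/ov_side.png

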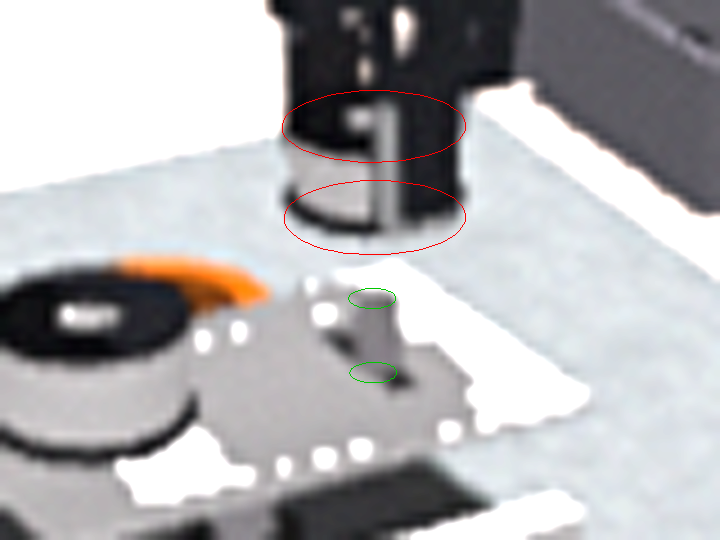

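View pics/ov_scene.png

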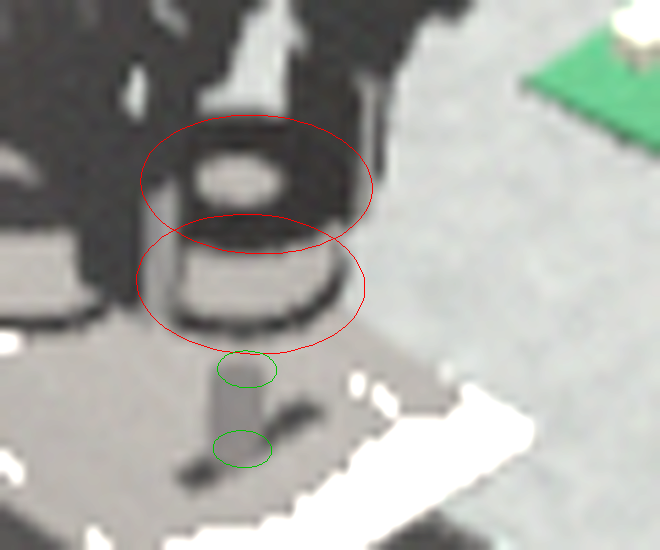

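```bash
python3 - <<'E'
from h import *
c=np.array([.563,.0868,.177]);J=[]
for n in('side','scene'):
    p0=proj(n,c)[0]; J.append(np.array([(proj(n,c+np.eye(3)[i]*.001)[0]-p0) for i in range(3)]).T)
J=np.vstack(J); print(J.round(3))
for dv in (-.8,-1.6,-2.5): print(np.linalg.lstsq(J,np.array([-.44,-2.3,-.8,dv]),rcond=None)[0].round(2))
E
```

```text
[[ 0.376 -0.193 -0.005]
 [-0.08  -0.149 -0.39 ]
 [ 0.291  0.325  0.02 ]
 [ 0.206 -0.165 -0.349]]
[-0.74 -1.54  4.83]
[-1.22 -1.43  5.74]
[-1.76 -1.31  6.76]
```

```bash
python3 -m crank '1.5 0 6 0 0 0; 0 0 6 0 0 0; 0 0 6 0 0 0; 0 0 4 0 0 0; 0 0 0 0 0 0'; python3 -m crank '0 0 0 0 0 0';  python3 - <<'E'
from h import *
w=shot('wrist','w10'); p=np.load('pics/w10_pose.npy'); print(p.round(4))
cv2.imwrite('pics/w10c.png',cv2.convertScaleAbs(cv2.resize(w[225:355,215:345],None,fx=5,fy=5,interpolation=cv2.INTER_CUBIC)[:,:,::-1],alpha=2))
for n,(x0,y0,x1,y1),k in [('side',(225,140,305,200),9),('scene',(285,150,345,200),11)]:
    im=shot(n,n+'10')[:,:,::-1]; cv2.imwrite(f'pics/{n}10a.png',cv2.convertScaleAbs(cv2.resize(im[y0:y1,x0:x1],None,fx=k,fy=k,interpolation=cv2.INTER_CUBIC),alpha=1.6))
E
```

```text
time: 9.95
eef_pos: [0.5601, 0.0891, 0.1187]
tcp_rot: [0.707, 0.707, -0.0, -0.0]
contact_force: [0.8, 0.2, -0.2]
opening: 0.557
time: 10.07
eef_pos: [0.5606, 0.0891, 0.1195]
tcp_rot: [0.707, 0.707, 0.0, 0.0]
contact_force: [0.2, -0.2, -1.0]
opening: 0.553
[5.606e-01 8.910e-02 1.195e-01 7.070e-01 7.072e-01 1.000e-04 1.000e-04]
```

View pics/w10c.png

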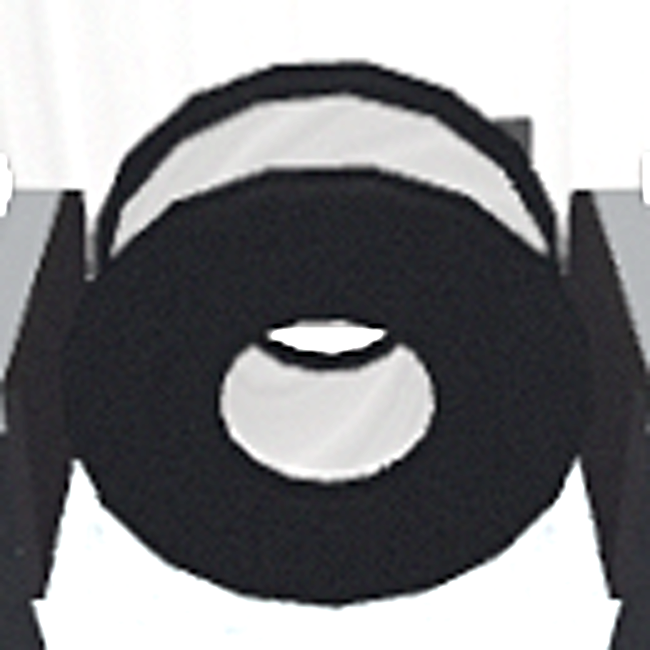

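View pics/side10a.png

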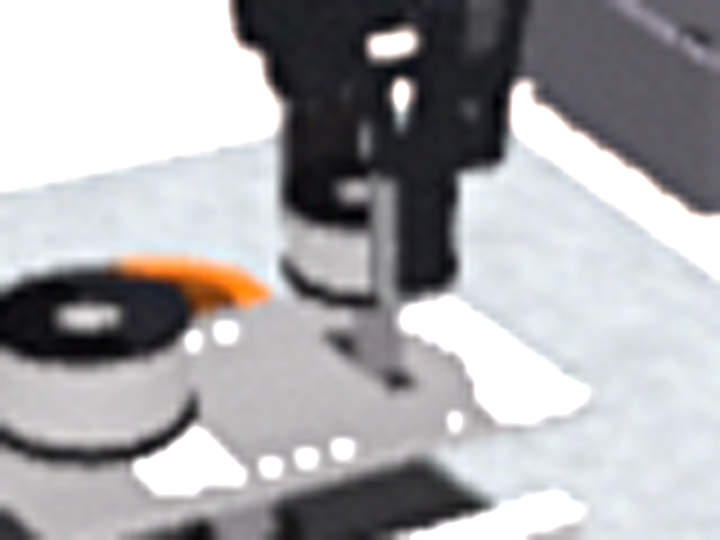

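View pics/scene10a.png

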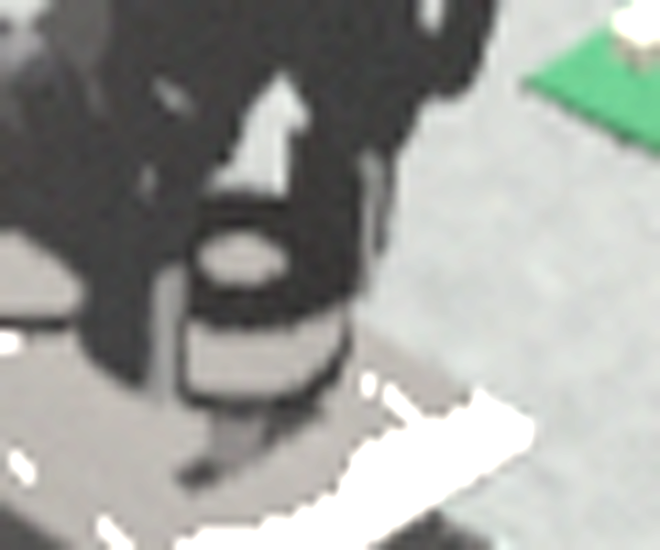

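```bash
python3 -m crank '-1.3 0.3 0 0 0 0; 0 0 2 0 0 0; 0 0 2 0 0 0; 0 0 2 0 0 0; 0 0 0 0 0 0'; python3 -m crank '0 0 2 0 0 0; 0 0 2 0 0 0; 0 0 0 0 0 0'
```

```text
time: 10.85
eef_pos: [0.5605, 0.0877, 0.113]
tcp_rot: [0.707, 0.707, -0.0, -0.0]
contact_force: [-0.2, 0.1, -0.5]
opening: 0.559
time: 11.22
eef_pos: [0.5605, 0.0877, 0.109]
tcp_rot: [0.707, 0.707, -0.0, -0.0]
contact_force: [-0.4, 0.5, -1.6]
opening: 0.551
```

```bash
python3 - <<'E'
from h import *
for n,(x0,y0,x1,y1),k in [('side',(215,140,305,210),8),('scene',(285,150,345,200),11)]:
    im=shot(n,n+'11')[:,:,::-1]; cv2.imwrite(f'pics/{n}11a.png',cv2.convertScaleAbs(cv2.resize(im[y0:y1,x0:x1],None,fx=k,fy=k,interpolation=cv2.INTER_CUBIC),alpha=1.6))
w=shot('wrist','w11')
cv2.imwrite('pics/w11c.png',cv2.convertScaleAbs(cv2.resize(w[225:355,215:345],None,fx=4,fy=4,interpolation=cv2.INTER_CUBIC)[:,:,::-1],alpha=2))
print(readout.get_state()['contact_force'])
E
```

```text
[ 0.43313457 -0.0572636  -0.92430205]
```

View pics/side11a.png

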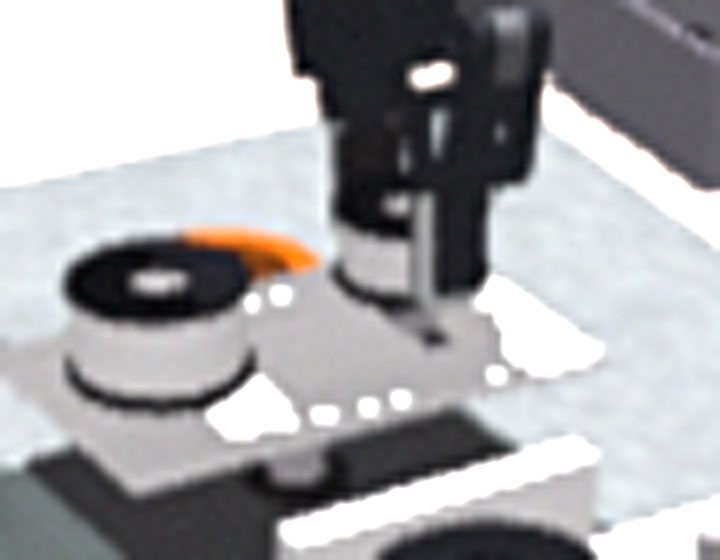

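View pics/scene11a.png

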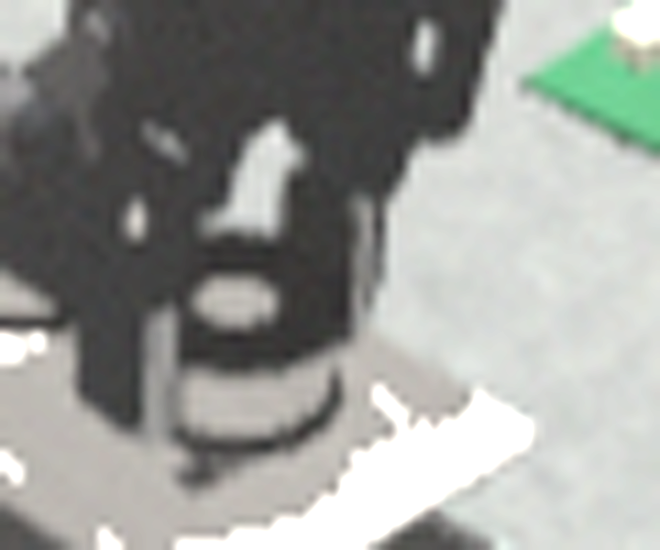

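View pics/w11c.png

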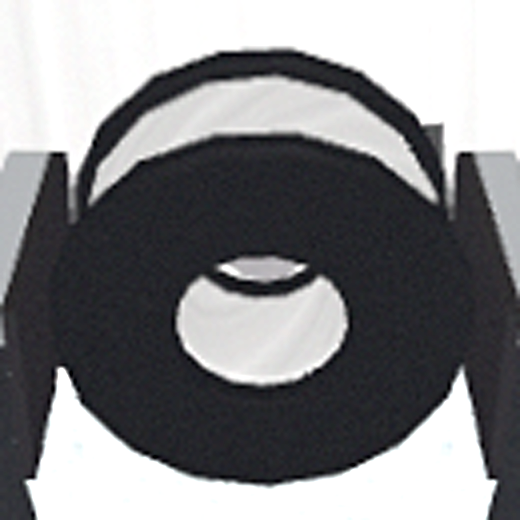

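No contact yet, and the spindle top shows centred inside the bore. Continuing down.

```bash
python3 -m crank '0 0 2 0 0 0; 0 0 2 0 0 0; 0 0 0 0 0 0'; python3 -m crank '0 0 2 0 0 0; 0 0 2 0 0 0; 0 0 0 0 0 0';  python3 - <<'E'
from h import *
w=shot('wrist','w12')
cv2.imwrite('pics/w12c.png',cv2.convertScaleAbs(cv2.resize(w[225:355,215:345],None,fx=4,fy=4,interpolation=cv2.INTER_CUBIC)[:,:,::-1],alpha=2))
E
```

```text
time: 11.75
eef_pos: [0.5605, 0.0877, 0.105]
tcp_rot: [0.707, 0.707, -0.0, -0.0]
contact_force: [0.1, -0.6, -1.3]
opening: 0.552
time: 12.12
eef_pos: [0.5606, 0.0877, 0.101]
tcp_rot: [0.707, 0.707, -0.0, -0.0]
contact_force: [-0.7, -0.1, -0.5]
opening: 0.558
```

View pics/w12c.png

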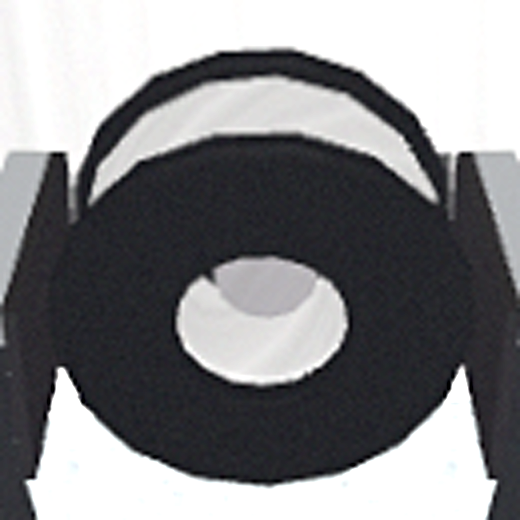

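```bash
python3 -m crank '0 0 2 0 0 0; 0 0 2 0 0 0; 0 0 0 0 0 0'; python3 -m crank '0 0 2 0 0 0; 0 0 1 0 0 0; 0 0 0 0 0 0'; python3 - <<'E'
from h import *
for n,(x0,y0,x1,y1),k in [('side',(215,140,305,210),8),('scene',(285,150,345,200),11)]:
    im=shot(n,n+'13')[:,:,::-1]; cv2.imwrite(f'pics/{n}13a.png',cv2.convertScaleAbs(cv2.resize(im[y0:y1,x0:x1],None,fx=k,fy=k,interpolation=cv2.INTER_CUBIC),alpha=1.6))
E
```

```text
time: 12.55
eef_pos: [0.5605, 0.0877, 0.097]
tcp_rot: [0.707, 0.707, -0.0, -0.0]
contact_force: [0.4, 0.7, -0.0]
opening: 0.555
time: 12.92
eef_pos: [0.5607, 0.0877, 0.0942]
tcp_rot: [0.707, 0.707, -0.0, -0.0]
contact_force: [-0.2, 0.2, -0.6]
opening: 0.552
```

View pics/side13a.png

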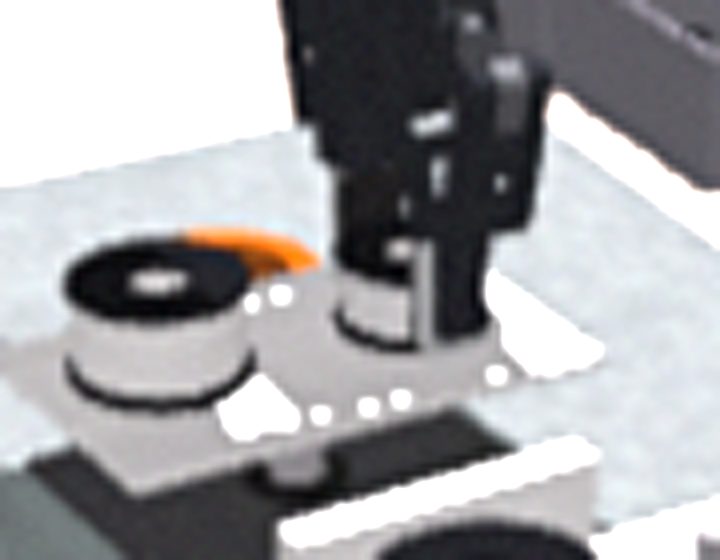

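View pics/scene13a.png

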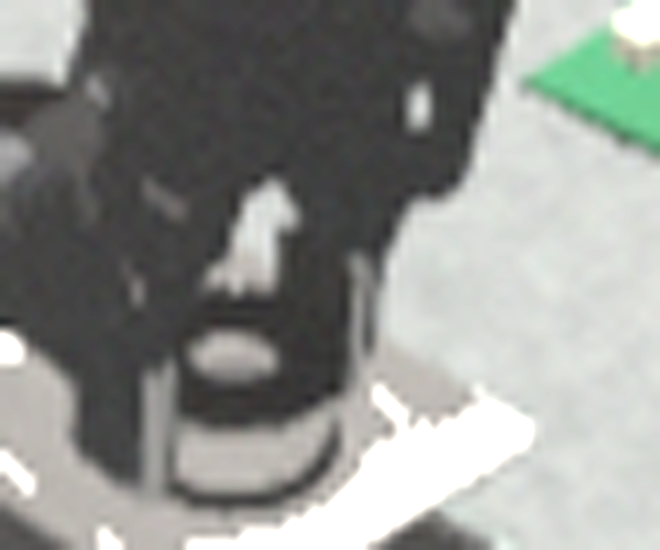

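The underside is about 2 mm above the pan. Releasing.

```bash
python3 -m crank '0 0 0 0 0 0; 0 0 0 0 0 0; 0 0 0 0 0 0; 0 0 0 0 0 0' 0.6 30; python3 - <<'E'
from h import *
w=shot('wrist','w14')
cv2.imwrite('pics/w14c.png',cv2.resize(w[130:400,100:460],None,fx=2,fy=2,interpolation=cv2.INTER_CUBIC)[:,:,::-1])
im=shot('side','s14')[:,:,::-1]; cv2.imwrite(f'pics/s14a.png',cv2.resize(im[140:240,210:330],None,fx=6,fy=6,interpolation=cv2.INTER_CUBIC))
E
```

```text
time: 13.52
eef_pos: [0.5608, 0.0877, 0.0944]
tcp_rot: [0.707, 0.707, 0.0, 0.0]
contact_force: [-1.0, 0.2, 0.2]
opening: 0.799
```

View pics/w14c.png

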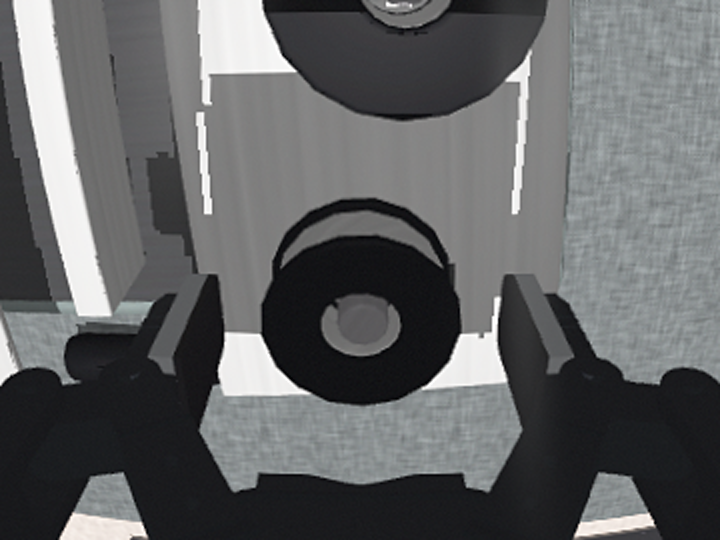

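View pics/s14a.png

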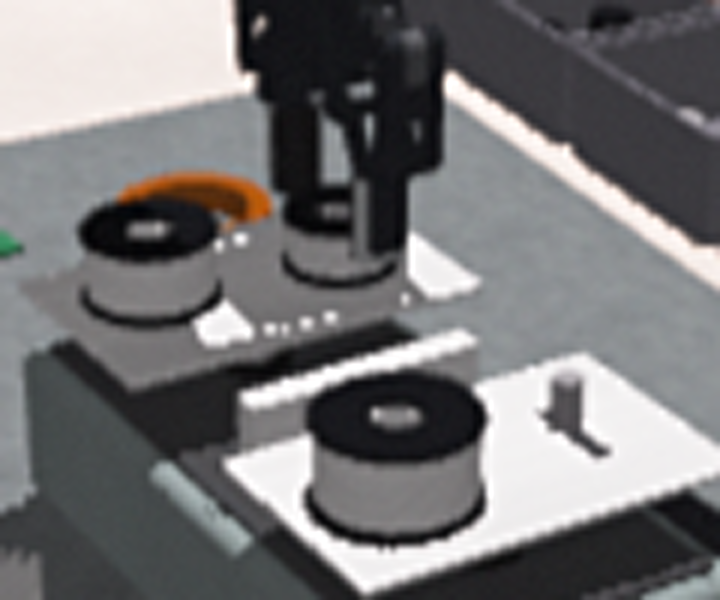

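The reel is free with the spindle in its bore. I'll retreat straight up, then check.

```bash
python3 -m crank '0 0 -8 0 0 0; 0 0 -20 0 0 0; 0 0 -30 0 0 0; 0 0 -40 0 0 0; -20 0 -40 0 0 0'; python3 -m crank '-30 0 -40 0 0 0; -30 0 -20 0 0 0; 0 0 0 0 0 0; 0 0 0 0 0 0; 0 0 0 0 0 0'; python3 - <<'E'
from h import *
w=shot('wrist','w15'); print(np.load('pics/w15_pose.npy').round(4))
cv2.imwrite('pics/w15c.png',cv2.resize(w[0:300,120:440],None,fx=2,fy=2,interpolation=cv2.INTER_CUBIC)[:,:,::-1])
im=shot('side','s15')[:,:,::-1]; cv2.imwrite(f'pics/s15a.png',cv2.resize(im[140:260,200:340],None,fx=5.5,fy=5.5*.9,interpolation=cv2.INTER_CUBIC))
im=shot('scene','c15')[:,:,::-1]; cv2.imwrite(f'pics/c15a.png',cv2.resize(im[140:280,190:350],None,fx=4.2,fy=4.2,interpolation=cv2.INTER_CUBIC))
E
```

```text
time: 14.25
eef_pos: [0.5609, 0.0683, 0.2354]
tcp_rot: [0.706, 0.708, 0.001, 0.001]
contact_force: [0.2, 0.2, 0.2]
opening: 0.796
time: 14.88
eef_pos: [0.5601, 0.0087, 0.2911]
tcp_rot: [0.707, 0.708, -0.001, -0.001]
contact_force: [-0.2, 0.2, 0.6]
opening: 0.798
[ 5.601e-01  8.700e-03  2.911e-01  7.067e-01  7.075e-01 -5.000e-04
 -1.000e-03]
```

View pics/w15c.png

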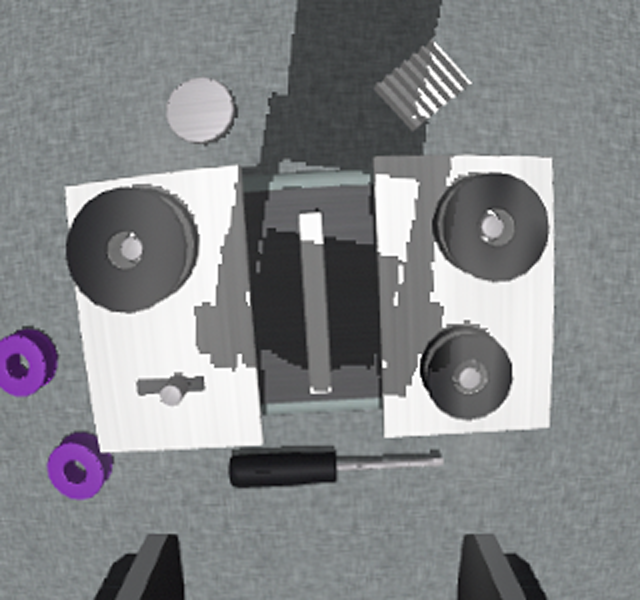

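View pics/s15a.png

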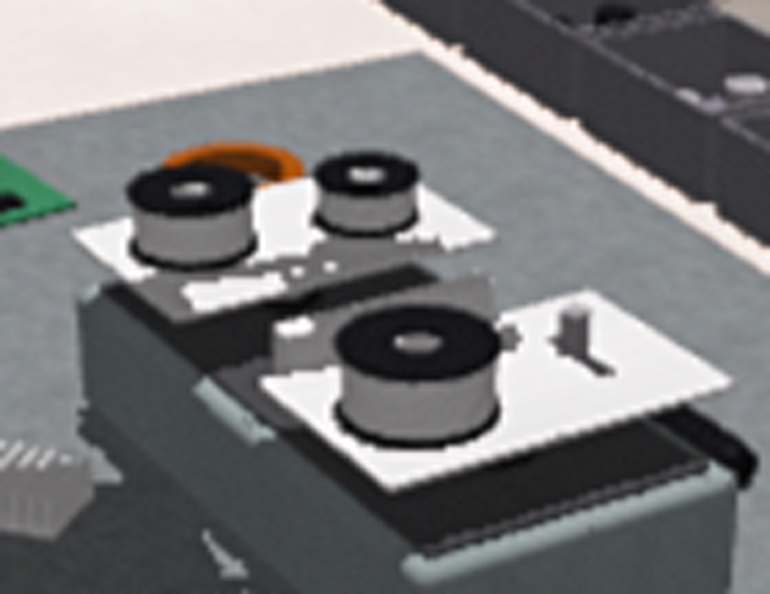

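View pics/c15a.png

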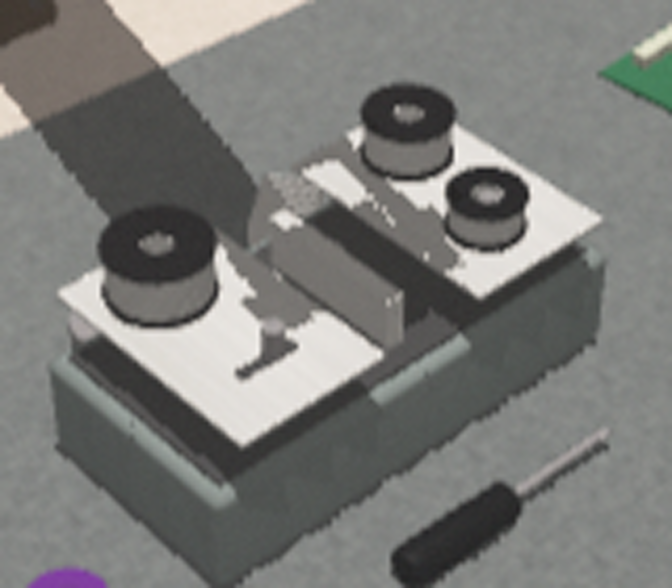

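All three reels sit flat over their spindles and nothing else has moved. Now I'll check level and rest.

```bash
python3 -m crank '0 0 0 0 0 0; 0 0 0 0 0 0; 0 0 0 0 0 0; 0 0 0 0 0 0; 0 0 0 0 0 0'; python3 - <<'E'
from h import *
from scipy.optimize import least_squares
w=shot('wrist','w16'); pose=np.load('pics/w16_pose.npy')
a=cv2.imread('pics/w15.png'); print('diff',np.abs(w[:,:,::-1].astype(int)-a).mean(), readout.get_state()['time'])
s=shot('side','s16'); b=cv2.imread('pics/s15.png')[:,:,::-1]; print('side diff',np.abs(s.astype(int)-b)[120:280,180:360].mean())
A=np.array([(66,186),(240,166),(263,444),(101,452)])/2+[120,0]
B=np.array([(374,157),(552,157),(549,428),(385,438)])/2+[120,0]
loc=np.array([(-79,-50),(-79,50),(79,50),(79,-50)])/1000
def fit(px):
    def P(v):
        c,s_=np.cos(v[3]),np.sin(v[3]); return np.c_[loc@np.array([[c,s_],[-s_,c]])+v[:2],np.full(4,v[2])]
    r=least_squares(lambda v:(proj('wrist',P(v),pose)-px).ravel(),[.53,px[0,0]*0,.11,.05]); return r.x.round(4),np.abs(r.fun).max().round(2)
print('A',fit(A));print('B',fit(B))
for n in('side','scene'):
    v=fit(A)[0]; u=fit(B)[0]
    im=cv2.imread('pics/s16.png' if n=='side' else 'pics/c15.png')
    x0,y0,x1,y1=(200,140,340,260) if n=='side' else (190,140,350,280); k=5
    I=cv2.resize(im[y0:y1,x0:x1],None,fx=k,fy=k,interpolation=cv2.INTER_CUBIC)
    cv2.imwrite(f'pics/lv_{n}.png',I)
E
```

```text
time: 15.65
eef_pos: [0.5608, 0.0077, 0.2924]
tcp_rot: [0.707, 0.707, 0.0, 0.0]
contact_force: [0.1, -0.6, -0.4]
opening: 0.801
diff 6.706883503401361 15.7
side diff 1.0544560185185186
A (array([ 0.5342, -0.0801,  0.1081,  0.0566]), np.float64(0.51))
B (array([0.5243, 0.0904, 0.1088, 0.0587]), np.float64(0.31))
```

View pics/lv_side.png

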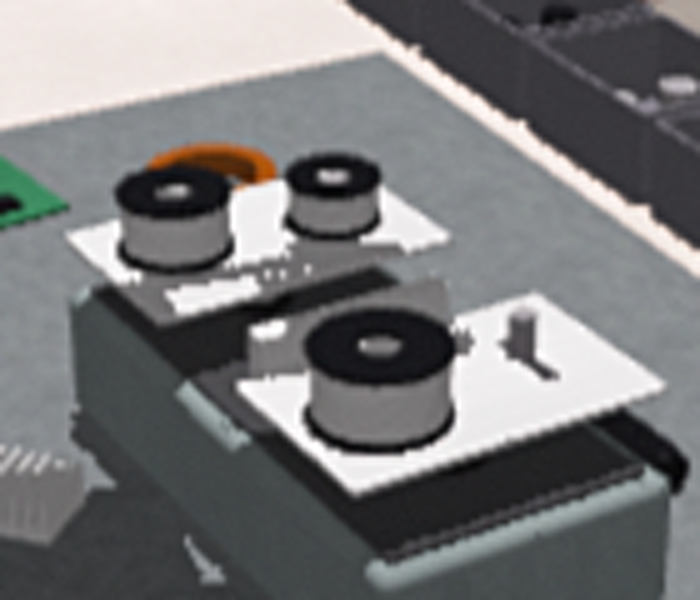

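```bash
python3 -m crank '0 0 0 0 0 0; 0 0 0 0 0 0; 0 0 0 0 0 0; 0 0 0 0 0 0; 0 0 0 0 0 0'; python3 -m crank '0 0 0 0 0 0; 0 0 0 0 0 0; 0 0 0 0 0 0; 0 0 0 0 0 0; 0 0 0 0 0 0'; python3 - <<'E'
from h import *
c=[]
ims=[cv2.imread('pics/s15.png'),cv2.imread('pics/s16.png'),shot('side','s17')[:,:,::-1]]
g=[i[165:245,240:335].mean(2).astype(np.float32) for i in ims]
print([cv2.phaseCorrelate(g[i],g[2])[0] for i in (0,1)])
# bar vs pans: reel top centroids
g=[i[165:195,220:282].mean(2).astype(np.float32) for i in ims]
print([cv2.phaseCorrelate(g[i],g[2])[0] for i in (0,1)])
from plant import ctrl
print(ctrl.sign_off())
E
```

```text
time: 16.38
eef_pos: [0.5607, 0.0077, 0.2923]
tcp_rot: [0.707, 0.707, -0.0, -0.0]
contact_force: [0.4, -0.7, 0.6]
opening: 0.801
time: 17.0
eef_pos: [0.5608, 0.0077, 0.2923]
tcp_rot: [0.707, 0.707, 0.0, -0.0]
contact_force: [0.6, -0.4, -0.3]
opening: 0.798
[(0.059358691119996365, 0.0142435643294192), (0.013167896699108894, 0.002218931602506302)]
[(0.0028752474963233965, -0.012887865753416605), (-0.02803557872761786, -0.014788329468364836)]
the job is handed in; nothing more can be done
None
```

I moved the small reel from pan_a onto pan_b's empty spindle and handed the job in at about 17 s. That leaves the large reel on one side and the medium and small on the other, roughly 350 g each.

**Last checks:**
- **Level:** Fitting the pan corners in the wrist view put the pan tops at 108 mm and 109 mm. Both are within 3 mm of the 110 mm level.
- **At rest:** Two side pictures over a second apart showed less than 0.03 pixel of movement.
- **Reels:** All three show their spindles in the bores and sit flat on the pans in the wrist, side and scene views.
- **Forces:** I saw no contact above about 3 N at the end of any move.
- **Bystanders:** Nothing near the balance looked moved in the last pictures. The meter and flux bottle were outside those final crops.

**What disagreed:**
- **Fingertips:** They sat about 28 mm farther back than the stated tool point, so my first close shut on nothing above the reel. I went lower after checking the pictures.
- **Cameras:** The fixed cameras and the wrist camera differed by 1 to 2 mm on where the reel was over the spindle. I took a value between them, and the reel went on without contact.

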